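Fit the ledge plate and lean the cassette trays on the draining stand

ROBOT

A 6-joint arm with a two-finger parallel gripper is mounted at the origin on the work surface. World frame = base frame: x ahead of the robot, y to its left, z up, the work surface at z = 0. Lengths are in m, angles in degrees, forces in N, time in s.
With the tool pointing down it reaches from about 0.4 to 0.825 m from the base axis. Payload 7 kg.
Tool frame: the origin (TCP) lies midway between the tips of the shut fingers; the grasp point (between the pads) lies 19 mm behind it (ctrl.grip_point_offset is the distance from the TCP to the grasp point, in m); x points along the fingers, y is the direction in which the jaws open and shut, and the axes are right-handed (so a half turn about x gives the same grasp; the last joint's range is limited). The gripper opens to 88 mm and grips with 3 to 60 N. Pads are 19 mm wide; open, the fingers measure 130 mm over their backs; the gripper's body (78 mm by 193 mm) begins 47 mm behind the grasp point.
Start: joints at [82.34, 20.546, 0.682, 0, -70.136, -16.507], TCP at [0.276, 0.616, 0.227] pointing down, gripper open.
Joint ranges: [-176.03, 176.03], [-82.01, 121.73], [-58.28, 71.71], [-173.87, 95.51], [-174.79, -0.11], [-173.66, 173.66]. Speed limits (degrees/s): [136.94, 136.94, 172.46, 180, 180, 180].

INTERFACE

Orientations are given as [roll, pitch, yaw] about the fixed x, y, z axes, in that order (R = Rz(yaw) Ry(pitch) Rx(roll)).
In Python, from plant import ctrl gives the robot as it stands.
- The arm moves only by the tool drive_tool, never from a script. Its argument "plan" is a list of rows, each a list of 3 entries, a list of its own where there are three numbers: the shift along the tool's x, y, z in m, then the turn, a rotation vector about the tool's x, y, z in degrees, then the opening, from 0 (shut) to 1 (fully open). In form: [[[dx, dy, dz], [wx, wy, wz], grip], ...]. A call has 1 to 20 rows; each row is the pose to reach, as a shift and turn from the pose measured when the call began, along the tool's axes at that moment; what a row does not reach only later rows make up. A row lasts 1/12 s, in which the tool goes at most 41.7 mm and 7.16 degrees, less where a joint would pass 70% of its speed; a pose out of reach is approached as far as the arm can. A call with a gripper value outside its range is refused whole. The fingers move at their own pace and stop on an object; the grip force is fixed at half the most. Time passes only in rows, so rows that repeat a pose let the fingers close. It gives the time, the measured TCP pose, the force and the opening at its end, in the units of the state.
- ctrl.get_obs(): the state, without advancing time (a new reading comes with each control period).
- ctrl.snapshot(name): name is "scene" or "top" or "wrist"; returns the picture (400x640x3 uint8, blue, green, red); there is no depth.
- ctrl.get_calibration(name): a dict with "fx", "fy", "cx", "cy" (pixels), "R" (3x3) and "t" (3): a world point X has camera coordinates R X + t. Camera axes: x right, y down, z forward; pixel columns grow to the right and rows downward; lengths in m; the calibration is good to about 2 mm. The wrist camera is an equidistant fisheye: a pixel r from the principal point sees the ray r / f radians off the axis. A picture is of the moment at which its call begins: read the wrist's pose just before it. get_calibration takes no time and is no camera call; for the wrist camera it gives the pose at the moment of the call.
- ctrl.close_job(): hands the job in, once; it reports no verdict.
Trained networks look in the newest picture that a camera, given by its name, has taken for a name from the list of things; names that differ only in an ending like _2 or _b are one class to them, and where a whole thing is asked for, a point or a joint stands for the part that bears it (a point fixed in the world has none). Each returns a list of dicts, best first, with "confidence" (0 to 1); they miss things now and then, are a little off and sometimes report something else, mostly with a low value. They report only what shows in the picture. A call takes as long as a camera call. They do not tell look-alikes from the thing itself.
- ctrl.cut_out(camera, name): "pixels" (400x640 bool, what is visible of it) and "pixel" ([column, row] in pixels, amid what is visible of it).
- ctrl.landmark_of(camera, name): "pixel" ([column, row] in pixels: a listed point, or the origin of a listed thing).
The state is a dict: "clock": time; "joint_pos": joint angles; "qvel": joint speeds; "tau": joint torques, N m; "tool_pos": TCP position; "orientation": TCP orientation; "force": force on the tool from outside, world axes, zero at the start; "moment": the same for the moment, N m; "opening": finger opening in m.
Only numpy, scipy, OpenCV 4.12 (cv2) and the standard library are available. Lean on these libraries where they do the work, as an engineer would, in place of code of your own. Each camera call takes 0.05 s, during which the arm holds its last target. There are 200 camera calls.

TASK

Set the cassette trays to drain: first lower the aluminium ledge plate flat onto the stand's two dowel pins, its lip towards the steel back rail. Then lean every cassette tray that is lying out on the bench side by side on the stand, foot on the plate just behind the lip, back against the rail and cassettes facing up; after that turn the black timer knob clockwise to its stop, and only then push the red switch lever all the way over, away from the robot, to start the heater. Do not knock over or shove aside the amber reagent bottle.

Things in the scene. Friction and masses are not known exactly. Their poses are not given: they have to be found in the camera images.
- stand: fixed stand: blue base plate 190 (x) x 270 (y) x 12 mm, two pins, a back rail; on its left a grey control block (y = 135 to 210, top z = 30) with timer and switch. Behind x = 18 mm a dark heater pad, top z = 20 mm. Origin at the centre of the underside; x from its front (robot side) to its back, y to its left. Ledge plate home: its origin at x = -40, y = 0, z = 12 mm, axes alike.
- pin_right (a point): tip of a steel dowel pin, 10 mm diameter, at stand x = -62, y = -85 mm; straight up to z = 30 mm, then tapering to 4 mm diameter at the tip, z = 36 mm
- pin_left (a point): tip of the other dowel pin, at stand x = -62, y = +85 mm, same shape
- rail (a point): middle of the back rail's axis: level steel bar, 12 mm diameter, along stand y at x = 62, z = 83 mm, between posts at y = -128 and +128 mm; room for three trays, at y = -76, 0 and 76 mm. A tray with its foot against the lip and its back on the rail slopes about 40 degrees from level, rising to stand +x, its origin at about stand x = 32, z = 65 mm
- ledge: loose aluminium plate 100 (x) x 230 (y) x 8 mm, 0.35 kg; origin at the centre of its underside. Two 13 mm through holes at x = -22, y = -85 and +85 mm. Lip: strip 6 mm thick, 10 mm tall on its top at x = 7 to 13 mm, all along y. Black grip bar at x = -22 mm: 14 mm thick (x), 70 mm long (y), z = 32 to 48 mm, on two posts 12 x 10 mm at y = -27 and +27 mm
- tray1: cassette tray: flat grey slab 140 (x) x 64 (y) x 8 mm, 0.15 kg, with four coloured cassettes fixed on it (to z = 14 mm) and in its middle an upright blue grip rib along x, 44 mm long (x), 12 mm thick (y), z = 8 to 42 mm. Same both ways round: either end may be the foot. Origin at the centre of its underside, z up through the rib. Starts flat on the bench; may be absent (None).
- tray2: cassette tray: flat grey slab 140 (x) x 64 (y) x 8 mm, 0.15 kg, with four coloured cassettes fixed on it (to z = 14 mm) and in its middle an upright blue grip rib along x, 44 mm long (x), 12 mm thick (y), z = 8 to 42 mm. Same both ways round: either end may be the foot. Origin at the centre of its underside, z up through the rib. Starts flat on the bench; may be absent (None).
- tray3: cassette tray: flat grey slab 140 (x) x 64 (y) x 8 mm, 0.15 kg, with four coloured cassettes fixed on it (to z = 14 mm) and in its middle an upright blue grip rib along x, 44 mm long (x), 12 mm thick (y), z = 8 to 42 mm. Same both ways round: either end may be the foot. Origin at the centre of its underside, z up through the rib. Starts flat on the bench; may be absent (None).
- switch (a joint): red switch lever on the stand's control block, hinged about the stand's y axis; 0 = off, leaning to the front (stand -x, 0.5 rad from upright); 1.0 rad = on, leaning to the back (stand +x, 0.5 rad). It stays where it is left; a few newtons at its tip move it.
- timer (a joint): black timer knob on the control block, turning about a vertical axis; 0 = off, grows clockwise seen from above, stop at 1.6 rad; turns easily and stays where it is left. At 0 its grip bar lies along stand x
- timer_grip (a point): on the timer knob's axis, at the height to grip: stand x = 35, y = 172, z = 67 mm. The grip bar is 42 mm long, 14 mm thick, from stand z = 44 to 74 mm, above a disc 44 mm across and a base 68 mm across
- switch_tip (a point): the tip of the switch lever, the centre of its red ball, 26 mm diameter, 75 mm from the hinge; the hinge lies at stand x = -50, y = 172, z = 52 mm, in a grey housing 70 (x) x 50 (y) mm whose top is at stand z = 55 mm
- reagent: amber reagent bottle, upright, 48 mm diameter, 95 mm tall; origin at the centre of its underside
Mind the look-alikes: they are no part of the job. What is shaped like the tray1 but yellow is not meant.

How it is judged:
By the outcome, as a careful person would: the job done as asked, in the order asked, and still so for the second after the job is handed in, with the robot touching nothing.
Of tray1, tray2, tray3 only 2 to 3 are there at a start; the rules pass over those that are not, and their reading is None.
At some moment in a run one of ledge, tray1, tray2, tray3 may be knocked a few centimetres aside while the robot is not near it.
Once in a run the grip may slacken for a moment while it holds something.
It also fails if it takes over 210 s, if anything falls off the work surface, if the arm or the gripper's body presses on something with over 40 N, if the wrist force passes 120 N, or if a joint passes its speed limit or range.

## Working session

There is one attempt and no reset: what is moved stays moved. The work goes in short steps, Python scripts to look and compute and a tool call to move; the robot and the scene stay as the last step left them, time stands still between calls to the robot, and variables do not carry over. Pictures are saved under pics/ and viewed, about 12 in all and at most 16, crops included, and the job is handed in when it is done.

Besides the shell and the picture viewer there is one more tool, called as a command line: name --argument value ..., lists and objects as JSON in quotes. drive_tool: Moves the arm, as the interface text tells. Its arguments: {"type":"object","properties":{"plan":{"type":"array","items":{"type":"array"}}},"required":["plan"]}

```bash
mkdir -p pics; ls; python3 - <<'E'
from plant import ctrl
import cv2,numpy as np
for c in("scene","top"):
    im=ctrl.snapshot(c);cv2.imwrite(f"pics/{c}0.png",im)
    k=ctrl.get_calibration(c);print(c,k)
    for n in("pin_right","pin_left","rail","ledge","tray1","timer_grip","switch_tip","reagent","stand"):
        print(n,[(round(d["confidence"],2),np.round(d["pixel"]).tolist()) for d in ctrl.landmark_of(c,n)])
print(ctrl.get_obs())
E
```

```text
pics
scene {'fx': 417.9415577522956, 'fy': 417.9415577522956, 'cx': 315.0865366073473, 'cy': 201.38383429276374, 'R': array([[-0.45367986,  0.89113067,  0.00779139],
       [ 0.66229097,  0.34300032, -0.6661242 ],
       [-0.59627615, -0.29704697, -0.74580014]]), 't': array([ 0.21585702, -0.2372043 ,  1.62804038])}
pin_right []
pin_left [(0.91, [398.0, 254.0]), (0.67, [220.0, 183.0])]
rail [(0.92, [354.0, 266.0])]
ledge [(0.65, [208.0, 222.0])]
tray1 [(0.89, [217.0, 180.0]), (0.82, [254.0, 195.0]), (0.69, [260.0, 142.0]), (0.62, [285.0, 208.0])]
timer_grip [(0.61, [421.0, 290.0])]
switch_tip [(0.72, [436.0, 245.0])]
reagent [(0.75, [266.0, 262.0])]
stand [(0.82, [362.0, 267.0]), (0.53, [210.0, 223.0])]
top {'fx': 445.65432010184105, 'fy': 445.65432010184105, 'cx': 321.6292784079528, 'cy': 201.81292061382868, 'R': array([[-0.00351464, -0.99997606,  0.00596086],
       [-0.99669139,  0.00301893, -0.08122293],
       [ 0.08120299, -0.00622661, -0.99667813]]), 't': array([-0.0139768 ,  0.44317256,  1.10467992])}
pin_right [(0.92, [277.0, 183.0])]
pin_left [(0.91, [206.0, 183.0]), (0.51, 
[... 260 characters left out ...]
[(0.82, [344.0, 118.0])]
stand [(0.91, [243.0, 162.0])]
{'clock': 1.0, 'joint_pos': array([ 8.23410054e+01,  2.05452990e+01,  6.81337276e-01,  6.56489940e-04,
       -7.01352937e+01, -1.65083694e+01]), 'qvel': array([ 0.03012925, -0.03473069, -0.019359  ,  0.00128114,  0.04568265,
       -0.06389293]), 'tau': array([ 1.85278586e-03, -5.82390440e+01,  2.93305939e+01,  7.00270236e+00,
        1.25405128e-02, -6.85678160e-06]), 'tool_pos': array([0.27634347, 0.6158162 , 0.22657057]), 'orientation': array([-113.15980788,   89.99903276,   42.67305119]), 'force': array([-0.26542531,  0.00634877,  1.0143651 ]), 'moment': array([ 0.01697743, -0.01381958, -0.00776224]), 'opening': 0.0873846821014588}
```

```bash
python3 -c "
import cv2
a=cv2.imread('pics/top0.png');cv2.imwrite('pics/top0c.png',cv2.resize(a[80:340,130:530],(800,520),interpolation=2))"
```

```text
(no output)
```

View pics/top0c.png

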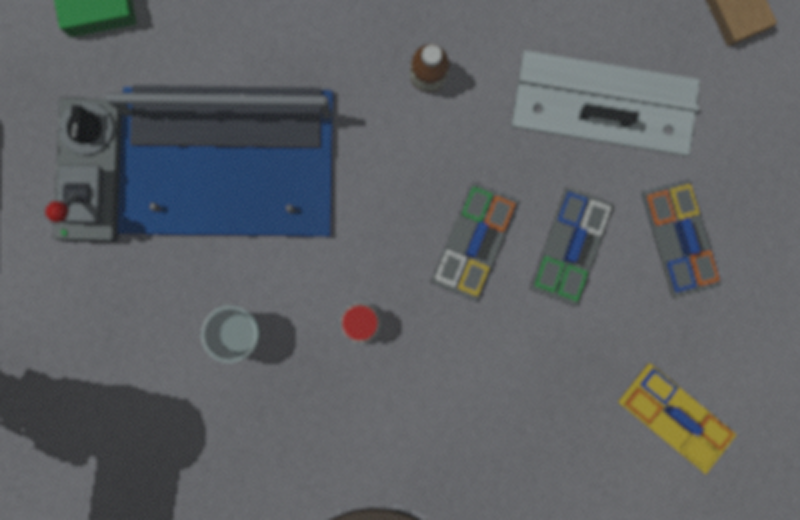

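View pics/scene0.png

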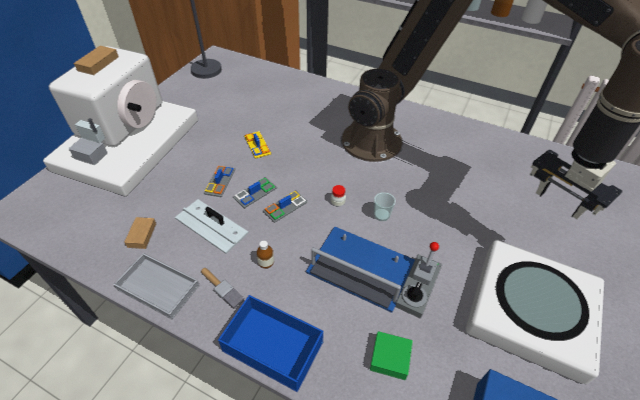

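The blurred top view shows three grey trays, at about (367,201), (416,203) and (470,200). The yellow look-alike is at (467,290) and is not meant. The ledge is at (433,132) with its lip on the far side, and the reagent is at (345,112). The stand is at (243,162), with its control block on the left. The enlarged crop already confirms the grey versus yellow colours.

```bash
cat > h.py <<'E'
from plant import ctrl
import cv2,numpy as np
from scipy.spatial.transform import Rotation as Ro
def ray(k,px,fish=False):
    if fish:
        d=np.array([px[0]-k['cx'],px[1]-k['cy']])/k['fx'];r=np.linalg.norm(d)
        v=np.array([*(np.sin(r)*d/max(r,1e-9)),np.cos(r)])
    else: v=np.array([(px[0]-k['cx'])/k['fx'],(px[1]-k['cy'])/k['fy'],1])
    return -k['R'].T@k['t'],k['R'].T@v
def onplane(k,px,z,fish=False):
    o,v=ray(k,px,fish);return o+v*(z-o[2])/v[2]
def pose():
    o=ctrl.get_obs();return o['tool_pos'],Ro.from_euler('xyz',o['orientation'],degrees=True)
def toolR(yaw,tilt=0):
    """tool x down (tilted by tilt deg towards heading yaw), tool y = left of heading yaw"""
    z=Ro.from_euler('z',yaw,degrees=True)
    a=np.radians(tilt);x=[np.sin(a),0,-np.cos(a)];y=[0,1,0]
    return z*Ro.from_matrix(np.c_[x,y,np.cross(x,y)])
def go(p,R,flip=None):
    """shift (tool axes,m) and rotvec (deg) from the present pose; picks the nearer half turn unless flip given"""
    p0,R0=pose();c=[]
    for f in (0,1):
        T=R*Ro.from_euler('x',180*f,degrees=True)
        c.append((R0.inv()*T).as_rotvec(degrees=True))
    i=int(np.linalg.norm(c[1])<np.linalg.norm(c[0])) if flip is None else flip
    return np.round(R0.inv().apply(np.array(p)-p0),4).tolist(),np.round(c[i],2).tolist()
E
python3 - <<'E'
from h import *
k=ctrl.get_calibration("top");ctrl.snapshot("top")
def L(n,z):
    for d in ctrl.landmark_of("top",n): print(n,round(d["confidence"],2),np.round(onplane(k,d["pixel"],z),4))
L("pin_right",.036);L("pin_left",.036);L("rail",.083);L("timer_grip",.067);L("switch_tip",.118);L("reagent",0);L("ledge",0);L("stand",0)
for n,z in(("tray1",.008),("ledge",.008),("stand",.012)):
  for d in ctrl.cut_out("top",n):
    P=np.argwhere(d["pixels"])[:,::-1]
    W=np.array([onplane(k,p,z)[:2] for p in P]).astype(np.float32)*1000
    c,s,a=cv2.minAreaRect(W); b=cv2.boxPoints((c,s,a)); e=max((b[1]-b[0],b[2]-b[1]),key=np.linalg.norm)
    print(n,round(d["confidence"],2),np.round(d["pixel"]),np.round(c),np.round(s),"long axis",round(np.degrees(np.arctan2(e[1],e[0]))%180,1))
print(pose()[1].as_matrix().round(3), ctrl.grip_point_offset)
k=ctrl.get_calibration("wrist");print(k, np.round(-k['R'].T@k['t'],3))
E
```

```text
pin_right 0.94 [0.4802 0.1046 0.036 ]
pin_left 0.79 [0.4834 0.2736 0.036 ]
rail 0.97 [0.6113 0.1814 0.083 ]
timer_grip 0.71 [0.5805 0.3657 0.067 ]
switch_tip 0.26 [0.4706 0.2541 0.118 ]
reagent 0.74 [ 0.6568 -0.0742  0.    ]
ledge 0.71 [ 0.628  -0.3096  0.    ]
stand 0.6 [0.5518 0.1849 0.    ]
stand 0.33 [0.4942 0.2837 0.    ]
tray1 0.93 [417. 202.] [ 442. -254.] [ 63. 137.] long axis 160.0
tray1 0.92 [365. 201.] [ 448. -130.] [ 64. 139.] long axis 156.6
tray1 0.68 [465. 291.] [ 225. -382.] [142.  65.] long axis 51.0
tray1 0.66 [474. 199.] [ 451. -394.] [140.  68.] long axis 14.1
ledge 0.61 [432. 132.] [ 627. -301.] [230. 101.] long axis 80.0
ledge 0.51 [226. 164.] [554. 232.] [205. 366.] long axis 91.8
stand 0.56 [226. 158.] [550. 232.] [365. 206.] long axis 89.9
stand 0.36 [366. 201.] [ 448. -130.] [ 66. 144.] long axis 157.0
[[ 0.    -0.409 -0.912]
 [-0.    -0.912  0.409]
 [-1.     0.    -0.   ]] 0.0188
{'fx': 309.70691628693146, 'fy': 309.70691628693146, 'cx': 323.3572848674085, 'cy': 201.46764924622133, 'R': array([[-4.09544029e-01, -9.12290305e-01,  2.95105981e-04],
       [-8.66890456e-01,  3.89263929e-01,  3.11407340e-01],
       [-2.84208772e-01,  1.27279192e-01, -9.50276476e-01]]), 't': array([ 0.67434094, -0.0387804 ,  0.39303106])} [0.354 0.58  0.385]
```

```bash
python3 -c "
from h import *
print(go([.45,.19,.30],toolR(0),1))"
```

```text
([-0.0734, 0.3174, -0.3327], [-24.17, -0.0, -0.0])
```

drive_tool --plan '[[[-0.073, 0.0, 0.0], [0, 0, 0], 1], [[-0.073, 0.0, 0.0], [0, 0, 0], 1], [[-0.073, 0.317, -0.333], [-24.17, 0, 0], 1], [[-0.073, 0.317, -0.333], [-24.17, 0, 0], 1], [[-0.073, 0.317, -0.333], [-24.17, 0, 0], 1], [[-0.073, 0.317, -0.333], [-24.17, 0, 0], 1], [[-0.073, 0.317, -0.333], [-24.17, 0, 0], 1], [[-0.073, 0.317, -0.333], [-24.17, 0, 0], 1], [[-0.073, 0.317, -0.333], [-24.17, 0, 0], 1], [[-0.073, 0.317, -0.333], [-24.17, 0, 0], 1], [[-0.073, 0.317, -0.333], [-24.17, 0, 0], 1], [[-0.073, 0.317, -0.333], [-24.17, 0, 0], 1], [[-0.073, 0.317, -0.333], [-24.17, 0, 0], 1], [[-0.073, 0.317, -0.333], [-24.17, 0, 0], 1], [[-0.073, 0.317, -0.333], [-24.17, 0, 0], 1], [[-0.073, 0.317, -0.333], [-24.17, 0, 0], 1], [[-0.073, 0.317, -0.333], [-24.17, 0, 0], 1], [[-0.073, 0.317, -0.333], [-24.17, 0, 0], 1]]'

```text
clock: 3.1
tool_pos: [0.4501, 0.1914, 0.2995]
orientation: [-20.0, 90.0, 160.1]
force: [-0.6, 0.0, -0.2]
opening: 0.0875
```

```bash
cat >> h.py <<'E'
def wl(names,extra=None):
    k=ctrl.get_calibration("wrist");im=ctrl.snapshot("wrist")
    for n,z in names:
        for d in ctrl.landmark_of("wrist",n):
            print(n,round(d["confidence"],2),np.round(d["pixel"]),np.round(onplane(k,d["pixel"],z,True)*1000,1))
    return k,im
E
python3 -c "
from h import *
p,R=pose();print(p,R.as_matrix().round(2).tolist())
k,im=wl([('pin_right',.036),('pin_left',.036),('rail',.083),('timer_grip',.067),('switch_tip',.118),('stand',0)])
cv2.imwrite('pics/w1.png',im);print(k)
print(go([.53,-.297,.3],toolR(-10),1))"
```

```text
[0.45007714 0.19136529 0.29949098] [[-0.0, 0.0, -1.0], [0.0, -1.0, -0.0], [-1.0, -0.0, 0.0]]
pin_right 0.76 [386. 140.] [486.2 104.3  36. ]
pin_right 0.62 [605. 172.] [ 458.  -357.9   36. ]
pin_left 0.95 [263. 137.] [490.5 274.3  36. ]
rail 0.67 [327.  39.] [615.  186.5  83. ]
timer_grip 0.71 [197.  66.] [592.  355.7  67. ]
timer_grip 0.55 [514. 167.] [461.  -90.5  67. ]
switch_tip 0.68 [180. 158.] [477.9 361.8 118. ]
{'fx': 309.70691628693146, 'fy': 309.70691628693146, 'cx': 323.3572848674085, 'cy': 201.46764924622133, 'R': array([[ 1.54004635e-03, -9.99998803e-01,  1.52099289e-04],
       [-9.50210237e-01, -1.41597440e-03,  3.11606324e-01],
       [-3.11605735e-01, -6.24414483e-04, -9.50211280e-01]]), 't': array([0.18981855, 0.36624385, 0.60243093])}
([-0.0005, 0.4877, -0.0794], [10.05, 0.0, -0.01])
```

View pics/w1.png

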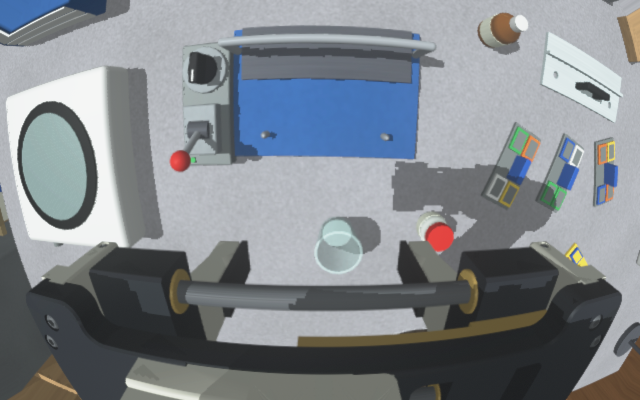

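drive_tool --plan '[[[0.04, 0, 0.02], [0, 0, 0], 1], [[0.08, 0, 0.03], [0, 0, 0], 1], [[0.11, 0, 0.03], [0, 0, 0], 1], [[0.11, 0, 0.03], [0, 0, 0], 1], [[0.11, 0, 0.03], [0, 0, 0], 1], [[0.11, 0, 0.03], [0, 0, 0], 1]]'

```text
clock: 3.95
tool_pos: [0.4216, 0.1915, 0.1915]
orientation: [-160.9, 89.9, 19.2]
force: [-0.3, 0.6, 0.3]
opening: 0.0879
```

```bash
python3 -c "
from h import *
p,R=pose();print(p)
k,im=wl([('pin_right',.036),('pin_left',.036),('rail',.083),('timer_grip',.067),('switch_tip',.118)])
cv2.imwrite('pics/w2.png',cv2.resize(im[0:250,150:450],(800,667),interpolation=cv2.INTER_CUBIC)[:600])
print(-k['R'].T@k['t'])
print(go([.53,-.297,.3],toolR(-10),1))"
```

```text
[0.42163158 0.19149908 0.1915152 ]
pin_right 0.98 [409. 123.] [489.5 102.5  36. ]
pin_left 0.86 [244. 119.] [492.7 272.3  36. ]
rail 0.62 [552. 165.] [461.1 -54.1  83. ]
timer_grip 0.94 [154.  32.] [591.  358.9  67. ]
switch_tip 0.98 [126. 156.] [472.8 363.5 118. ]
switch_tip 0.19 [329.  63.] [537.3 187.1 118. ]
[0.50664819 0.19072357 0.35051239]
([-0.1099, 0.4879, -0.109], [10.03, -0.07, 0.08])
```

View pics/w2.png

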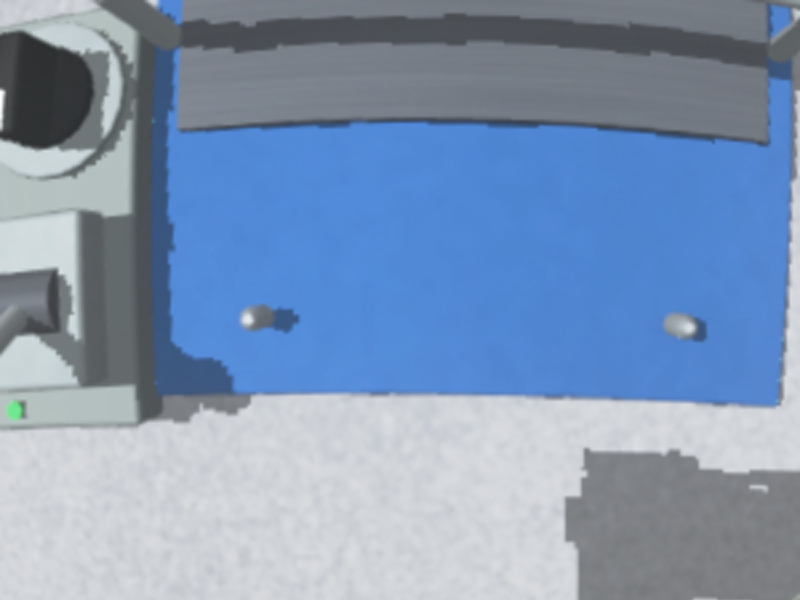

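Stand origin is (553,187) with yaw -1.1°. The pins, the timer and the switch tip agree to about 3 mm. Next I hover over the ledge with the jaws opening along its x.

```bash
python3 -c "
from h import *
print(go([.605,-.24,.25],toolR(80),0))"
```

```text
([-0.0597, 0.431, -0.184], [100.03, 0.01, 0.12])
```

drive_tool --plan '[[[-0.06, 0.03, -0.02], [7, 0, 0], 1], [[-0.06, 0.43, -0.184], [100, 0, 0], 1], [[-0.06, 0.43, -0.184], [100, 0, 0], 1], [[-0.06, 0.43, -0.184], [100, 0, 0], 1], [[-0.06, 0.43, -0.184], [100, 0, 0], 1], [[-0.06, 0.43, -0.184], [100, 0, 0], 1], [[-0.06, 0.43, -0.184], [100, 0, 0], 1], [[-0.06, 0.43, -0.184], [100, 0, 0], 1], [[-0.06, 0.43, -0.184], [100, 0, 0], 1], [[-0.06, 0.43, -0.184], [100, 0, 0], 1], [[-0.06, 0.43, -0.184], [100, 0, 0], 1], [[-0.06, 0.43, -0.184], [100, 0, 0], 1], [[-0.06, 0.43, -0.184], [100, 0, 0], 1], [[-0.06, 0.43, -0.184], [100, 0, 0], 1], [[-0.06, 0.43, -0.184], [100, 0, 0], 1], [[-0.06, 0.43, -0.184], [100, 0, 0], 1], [[-0.06, 0.43, -0.184], [100, 0, 0], 1], [[-0.06, 0.43, -0.184], [100, 0, 0], 1], [[-0.06, 0.43, -0.184], [100, 0, 0], 1]]'

```text
clock: 5.83
tool_pos: [0.6051, -0.2385, 0.2506]
orientation: [-47.4, 89.9, 32.7]
force: [0.8, -0.4, -0.3]
opening: 0.0879
```

```bash
python3 -c "
from h import *
p,R=pose();print(p,R.as_matrix().round(2).tolist())
k,im=wl([('ledge',0),('reagent',0)])
for d in ctrl.cut_out('wrist','ledge'):
    P=np.argwhere(d['pixels'])[:,::-1]
    W=np.array([onplane(k,q,.008,True)[:2] for q in P]).astype(np.float32)*1000
    print(d['confidence'],d['pixel'],cv2.minAreaRect(W))
cv2.imwrite('pics/w3.png',im)
"
```

```text
[ 0.605066   -0.2385374   0.25062299] [[0.0, -0.99, 0.17], [0.0, 0.17, 0.99], [-1.0, -0.0, 0.0]]
ledge 0.59 [299. 123.] [ 627.4 -302.6    0. ]
reagent 0.9 [301. 281.] [670.9 -67.7   0. ]
0.7 [395.0, 330.8] ((556.7892456054688, 50.535560607910156), (26.438518524169922, 169.15367126464844), 80.26199340820312)
0.59 [298.6, 121.1] ((628.4171752929688, -301.5938415527344), (233.60104370117188, 101.11981201171875), 79.53547668457031)
```

View pics/w3.png

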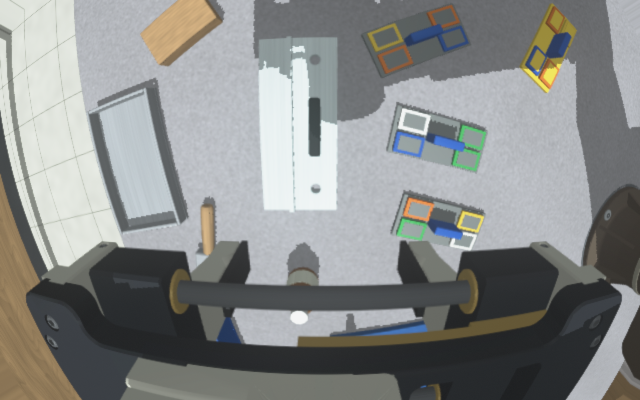

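The ledge fills (260–337, 38–210) in the picture, with the bar at (314,127) and holes at (315,60) and (316,188). Origin is (628,-302) with yaw about -10.4°. The bottle is clear at (671,-68).

```bash
python3 -c "
from h import *
print(go([.6064,-.298,.021],toolR(79.6),0))"
```

```text
([0.2293, -0.0113, -0.0584], [0.49, 0.08, 0.07])
```

drive_tool --plan '[[[0.0, -0.011, -0.03], [0.5, 0, 0], 1], [[0.02, -0.011, -0.0584], [0.5, 0, 0], 1], [[0.06, -0.011, -0.0584], [0.5, 0, 0], 1], [[0.1, -0.011, -0.0584], [0.5, 0, 0], 1], [[0.14, -0.011, -0.0584], [0.5, 0, 0], 1], [[0.18, -0.011, -0.0584], [0.5, 0, 0], 1], [[0.21, -0.011, -0.0584], [0.5, 0, 0], 1], [[0.229, -0.011, -0.0584], [0.5, 0, 0], 1], [[0.229, -0.011, -0.0584], [0.5, 0, 0], 1], [[0.229, -0.011, -0.0584], [0.5, 0, 0], 1], [[0.229, -0.011, -0.0584], [0.5, 0, 0], 0], [[0.229, -0.011, -0.0584], [0.5, 0, 0], 0], [[0.229, -0.011, -0.0584], [0.5, 0, 0], 0], [[0.229, -0.011, -0.0584], [0.5, 0, 0], 0], [[0.229, -0.011, -0.0584], [0.5, 0, 0], 0], [[0.229, -0.011, -0.0584], [0.5, 0, 0], 0], [[0.229, -0.011, -0.0584], [0.5, 0, 0], 0], [[0.229, -0.011, -0.0584], [0.5, 0, 0], 0]]'

```text
clock: 7.53
tool_pos: [0.6061, -0.2979, 0.0214]
orientation: [-42.6, 89.9, 37.0]
force: [0.2, 0.8, 0.8]
opening: 0.0399
```

```bash
python3 -c "
from h import *
o=ctrl.get_obs();p,R=pose();print(p,o['force'],o['opening'])
print(go([p[0],p[1],.2],toolR(79.6),0));print(go([.491,.188,.2],toolR(88.9),0))"
```

```text
[ 0.6061197  -0.29788449  0.0214423 ] [0.15972065 0.76882722 0.80222025] 0.03991177006041488
([-0.1786, -0.0002, 0.0003], [-0.01, 0.08, 0.08])
([-0.1782, 0.2008, 0.4573], [-9.31, 0.08, 0.08])
```

drive_tool --plan '[[[0, 0, 0], [0, 0, 0], 0], [[0, 0, 0], [0, 0, 0], 0], [[0, 0, 0], [0, 0, 0], 0], [[0, 0, 0], [0, 0, 0], 0], [[0, 0, 0], [0, 0, 0], 0], [[0, 0, 0], [0, 0, 0], 0], [[0, 0, 0], [0, 0, 0], 0], [[-0.02, 0, 0], [0, 0, 0], 0], [[-0.05, 0, 0], [0, 0, 0], 0], [[-0.08, 0, 0], [0, 0, 0], 0], [[-0.08, 0, 0], [0, 0, 0], 0]]'

```text
clock: 8.45
tool_pos: [0.609, -0.2992, 0.1076]
orientation: [-91.1, 89.5, -11.5]
force: [0.8, -0.1, -2.4]
opening: 0.0141
```

```bash
python3 -c "
from h import *
print(ctrl.get_obs()['force'],ctrl.get_obs()['opening'])
p,R=pose()
print(go([.491,.188,.2],toolR(88.9),0))"
```

```text
[ 0.84951541 -0.06079378 -2.39642634] 0.014083112523420264
([-0.0944, 0.2026, 0.4581], [-9.24, -0.05, 0.53])
```

drive_tool --plan '[[[-0.03, 0.0, 0.0], [0, 0, 0], 0], [[-0.06, 0.0, 0.02], [0, 0, 0.5], 0], [[-0.094, 0.02, 0.05], [-1, 0, 0.5], 0], [[-0.094, 0.04, 0.09], [-2, 0, 0.5], 0], [[-0.094, 0.06, 0.13], [-3, 0, 0.5], 0], [[-0.094, 0.08, 0.17], [-4, 0, 0.5], 0], [[-0.094, 0.1, 0.21], [-5, 0, 0.5], 0], [[-0.094, 0.12, 0.25], [-6, 0, 0.5], 0], [[-0.094, 0.14, 0.29], [-7, 0, 0.5], 0], [[-0.094, 0.155, 0.33], [-8, 0, 0.5], 0], [[-0.094, 0.17, 0.37], [-9, 0, 0.5], 0], [[-0.094, 0.185, 0.41], [-9.2, 0, 0.5], 0], [[-0.094, 0.195, 0.44], [-9.2, 0, 0.5], 0], [[-0.094, 0.2026, 0.458], [-9.2, 0, 0.5], 0], [[-0.094, 0.2026, 0.458], [-9.2, 0, 0.5], 0], [[-0.094, 0.2026, 0.458], [-9.2, 0, 0.5], 0], [[-0.094, 0.2026, 0.458], [-9.2, 0, 0.5], 0]]'

```text
clock: 9.87
tool_pos: [0.4904, 0.1879, 0.199]
orientation: [156.8, 89.9, -114.3]
force: [0.7, -0.9, -4.1]
opening: 0.0142
```

```bash
python3 -c "
from h import *
o=ctrl.get_obs();p,R=pose();print(p,o['force'],o['opening'])
k=ctrl.get_calibration('wrist');im=ctrl.snapshot('wrist');cv2.imwrite('pics/w4.png',im)
# expected ledge hole pixels if bar gripped with centre along bar = TCP
for y in(-.085,.085):
    q=p+R.apply([.021-.008,0,0])+R.apply([0,0,y]); v=k['R']@q+k['t'];th=np.arctan2(np.hypot(v[0],v[1]),v[2]);print(y,k['cx']+k['fx']*th*v[0]/np.hypot(v[0],v[1]),k['cy']+k['fx']*th*v[1]/np.hypot(v[0],v[1]))
"
```

```text
[0.49035093 0.18788676 0.19896911] [ 0.72633715 -0.94936123 -4.12425229] 0.014189507859205345
-0.085 324.03178317907265 104.75672526122396
0.085 323.8856364177621 345.75106219356775
```

View pics/w4.png

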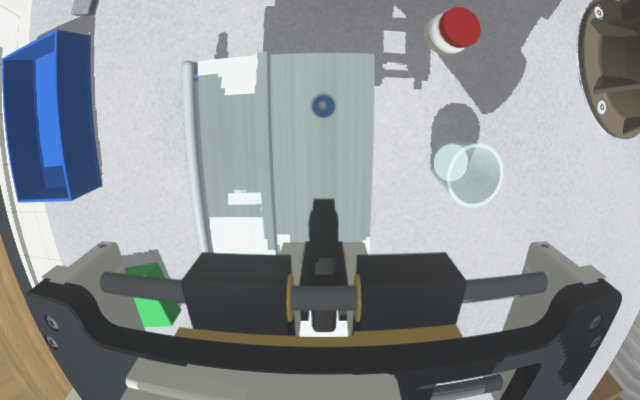

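The nearest hole is at (323,105). The pin shows centred inside it from almost straight above, so I lower it.

drive_tool --plan '[[[0.03, 0, 0], [0, 0, 0], 0], [[0.06, 0, 0], [0, 0, 0], 0], [[0.09, 0, 0], [0, 0, 0], 0], [[0.115, 0, 0], [0, 0, 0], 0], [[0.128, 0, 0], [0, 0, 0], 0], [[0.134, 0, 0], [0, 0, 0], 0], [[0.139, 0, 0], [0, 0, 0], 0], [[0.144, 0, 0], [0, 0, 0], 0], [[0.149, 0, 0], [0, 0, 0], 0], [[0.152, 0, 0], [0, 0, 0], 0], [[0.155, 0, 0], [0, 0, 0], 0]]'

```text
clock: 10.83
tool_pos: [0.4909, 0.1873, 0.0444]
orientation: [-158.9, 89.9, -70.1]
force: [0.1, -0.3, -3.3]
opening: 0.0136
```

```bash
python3 -c "
from h import *
o=ctrl.get_obs();p,R=pose();print(p,o['force'],o['moment'],o['opening'])
cv2.imwrite('pics/w5.png',ctrl.snapshot('wrist')[0:260])"
```

```text
[0.49086415 0.18727025 0.04443027] [ 0.14884569 -0.27854802 -3.34649288] [ 0.0588085   0.00708723 -0.01108442] 0.013639138913100375
```

View pics/w5.png

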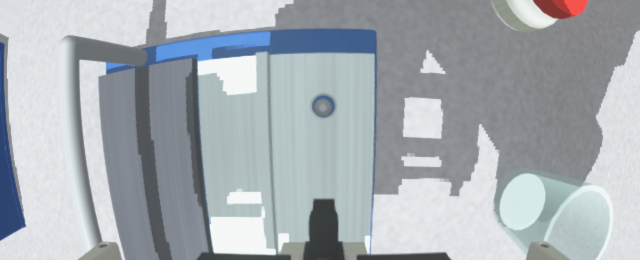

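drive_tool --plan '[[[0.004, 0, 0], [0, 0, 0], 0], [[0.008, 0, 0], [0, 0, 0], 0], [[0.011, 0, 0], [0, 0, 0], 0], [[0.013, 0, 0], [0, 0, 0], 0], [[0.013, 0, 0], [0, 0, 0], 0], [[0.013, 0, 0], [0, 0, 0], 0]]'

```text
clock: 11.38
tool_pos: [0.4905, 0.1872, 0.0329]
orientation: [-164.0, 89.9, -75.1]
force: [-10.1, -1.0, 21.0]
opening: 0.0137
```

drive_tool --plan '[[[0, 0, 0], [0, 0, 0], 0.5], [[0, 0, 0], [0, 0, 0], 0.5], [[0, 0, 0], [0, 0, 0], 0.5], [[0, 0, 0], [0, 0, 0], 0.5], [[0, 0, 0], [0, 0, 0], 0.5], [[0, 0, 0], [0, 0, 0], 0.5], [[-0.03, 0, 0], [0, 0, 0], 0.5], [[-0.07, 0, 0], [0, 0, 0], 0.5], [[-0.11, 0, 0], [0, 0, 0], 0.5], [[-0.15, 0, 0], [0, 0, 0], 0.5], [[-0.18, 0, 0], [0, 0, 0], 0.5], [[-0.18, 0, 0], [0, 0, 0], 0.5]]'

```text
clock: 12.38
tool_pos: [0.4936, 0.1891, 0.2199]
orientation: [-65.5, 89.4, 23.5]
force: [1.5, 0.5, 0.5]
opening: 0.0436
```

```bash
python3 -c "
from h import *
im=ctrl.snapshot('wrist');cv2.imwrite('pics/w6.png',im)
print(pose()[0],go([.40,-.21,.28],toolR(0),1))"
```

```text
[0.49218308 0.18864466 0.21665674] ([-0.0651, 0.0844, -0.4001], [-91.06, -0.14, 0.42])
```

View pics/w6.png

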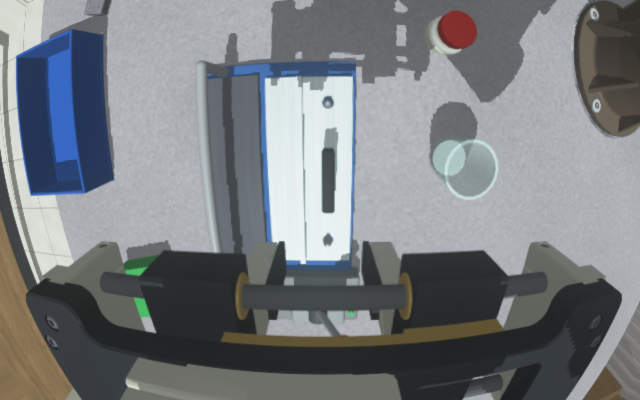

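The plate is seated, with both pins through it at (328,102) and (328,240) and the lip on the rail side. On to the trays.

drive_tool --plan '[[[-0.065, 0.084, -0.4], [-91, 0, 0.4], 0.6], [[-0.065, 0.084, -0.4], [-91, 0, 0.4], 0.6], [[-0.065, 0.084, -0.4], [-91, 0, 0.4], 0.6], [[-0.065, 0.084, -0.4], [-91, 0, 0.4], 0.6], [[-0.065, 0.084, -0.4], [-91, 0, 0.4], 0.6], [[-0.065, 0.084, -0.4], [-91, 0, 0.4], 0.6], [[-0.065, 0.084, -0.4], [-91, 0, 0.4], 0.6], [[-0.065, 0.084, -0.4], [-91, 0, 0.4], 0.6], [[-0.065, 0.084, -0.4], [-91, 0, 0.4], 0.6], [[-0.065, 0.084, -0.4], [-91, 0, 0.4], 0.6], [[-0.065, 0.084, -0.4], [-91, 0, 0.4], 0.6], [[-0.065, 0.084, -0.4], [-91, 0, 0.4], 0.6], [[-0.065, 0.084, -0.4], [-91, 0, 0.4], 0.6], [[-0.065, 0.084, -0.4], [-91, 0, 0.4], 0.6], [[-0.065, 0.084, -0.4], [-91, 0, 0.4], 0.6], [[-0.065, 0.084, -0.4], [-91, 0, 0.4], 0.6], [[-0.065, 0.084, -0.4], [-91, 0, 0.4], 0.6]]'

```text
clock: 13.85
tool_pos: [0.4002, -0.2098, 0.2793]
orientation: [119.1, 89.9, -61.2]
force: [0.0, 1.0, -0.0]
opening: 0.0527
```

```bash
cat >> h.py <<'E'
def trays():
    k=ctrl.get_calibration("wrist");im=ctrl.snapshot("wrist");out=[]
    for d in ctrl.cut_out("wrist","tray1"):
        m=d["pixels"];P=np.argwhere(m)[:,::-1]
        W=np.array([onplane(k,q,.008,True)[:2] for q in P]).astype(np.float32)*1000
        c,s,a=cv2.minAreaRect(W);b=cv2.boxPoints((c,s,a));e=max((b[1]-b[0],b[2]-b[1]),key=np.linalg.norm)
        y=(np.degrees(np.arctan2(e[1],e[0]))+90)%180-90
        hsv=cv2.cvtColor(im,cv2.COLOR_BGR2HSV)
        print(round(d["confidence"],2),np.round(d["pixel"]),"ctr",np.round(c,1),"size",np.round(s),"yaw",round(y,1),"sat",np.median(hsv[...,1][m]))
    for d in ctrl.landmark_of("wrist","tray1"): print(" lm",round(d["confidence"],2),np.round(onplane(k,d["pixel"],0,True)*1000,1))
    return k,im
E
python3 -c "
from h import *
print(pose()[0]);k,im=trays();cv2.imwrite('pics/w7.png',im)"
```

```text
[ 0.40019552 -0.20979391  0.27933958]
0.91 [268. 129.] ctr [ 449.5 -130.2] size [ 66. 141.] yaw -22.6 sat 17.0
0.75 [353. 160.] ctr [ 408.7 -251.8] size [ 65. 140.] yaw -21.0 sat 18.0
0.71 [411. 248.] ctr [ 264.9 -356.4] size [60. 39.] yaw 48.8 sat 138.0
 lm 0.93 [ 225.9 -384.5    0. ]
 lm 0.83 [ 449.2 -129.3    0. ]
 lm 0.67 [ 406.4 -251.6    0. ]
 lm 0.63 [ 448.1 -393.7    0. ]
```

View pics/w7.png

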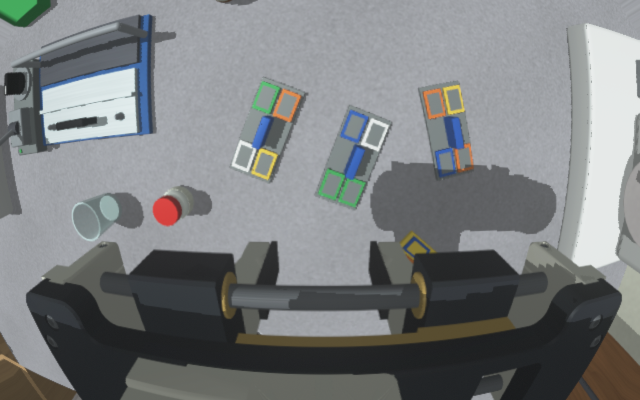

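All three grey trays are seen; the middle one was knocked, now at (409,-252). I take tray A at (268,130), which is (449.5,-130), yaw -22.6. It is grey; the saturated one at (415,245) is the yellow look-alike.

```bash
python3 -c "
from h import *
print(go([.4569,-.1331,.016],toolR(-22.6),1))"
```

```text
([0.2637, -0.0771, -0.056], [22.46, -0.09, -0.06])
```

drive_tool --plan '[[[0.03, -0.04, -0.03], [7, 0, 0], 0.6], [[0.06, -0.077, -0.056], [14, 0, 0], 0.6], [[0.1, -0.077, -0.056], [21, 0, 0], 0.6], [[0.14, -0.077, -0.056], [22.5, 0, 0], 0.6], [[0.18, -0.077, -0.056], [22.5, 0, 0], 0.6], [[0.21, -0.077, -0.056], [22.5, 0, 0], 0.6], [[0.24, -0.077, -0.056], [22.5, 0, 0], 0.6], [[0.264, -0.077, -0.056], [22.5, 0, 0], 0.6], [[0.264, -0.077, -0.056], [22.5, 0, 0], 0.6], [[0.264, -0.077, -0.056], [22.5, 0, 0], 0.6], [[0.264, -0.077, -0.056], [22.5, 0, 0], 0], [[0.264, -0.077, -0.056], [22.5, 0, 0], 0], [[0.264, -0.077, -0.056], [22.5, 0, 0], 0], [[0.264, -0.077, -0.056], [22.5, 0, 0], 0], [[0.264, -0.077, -0.056], [22.5, 0, 0], 0], [[0.264, -0.077, -0.056], [22.5, 0, 0], 0], [[0.264, -0.077, -0.056], [22.5, 0, 0], 0], [[0.264, -0.077, -0.056], [22.5, 0, 0], 0], [[0.264, -0.077, -0.056], [22.5, 0, 0], 0], [[0.264, -0.077, -0.056], [22.5, 0, 0], 0]]'

```text
clock: 15.67
tool_pos: [0.4572, -0.1332, 0.0161]
orientation: [166.2, 89.9, -36.4]
force: [-1.5, 0.8, 6.9]
opening: 0.0113
```

drive_tool --plan '[[[0, 0, 0], [0, 0, 0], 0], [[0, 0, 0], [0, 0, 0], 0], [[-0.02, 0, 0], [0, 0, 0], 0], [[-0.06, 0, 0], [0, 0, 0], 0], [[-0.1, 0, 0], [0, 0, 0], 0], [[-0.14, 0, 0], [0, 0, 0], 0], [[-0.18, 0, 0], [0, 0, 0], 0], [[-0.2, 0, 0], [0, 0, 0], 0], [[-0.2, 0, 0], [0, 0, 0], 0]]'

```text
clock: 16.42
tool_pos: [0.4593, -0.1331, 0.2211]
orientation: [-165.6, 89.4, -8.2]
force: [0.0, -0.2, -1.7]
opening: 0.0118
```

```bash
cat >> h.py <<'E'
O=np.array([.553,.187,0]);S=Ro.from_euler('z',-1.1,degrees=True)
def slot(y,dx,dz,off=0,tilt=40,h=.016):
    a=np.radians(tilt);xt=np.array([np.cos(a),0,np.sin(a)]);n=np.array([-np.sin(a),0,np.cos(a)])
    return O+S.apply(np.array([.032+dx,y,.065+dz])+off*xt+h*n),toolR(-1.1,tilt)
E
python3 -c "
from h import *
for a in((.003,.13),(.003,.06)):
    p,R=slot(.076,*a,.008);print(p,go(p,R,1))"
```

```text
[0.58529708 0.26239387 0.21239901] ([0.0095, -0.4135, 0.0357], [-20.61, 38.92, -7.46])
[0.58529708 0.26239387 0.14239901] ([0.0795, -0.4133, 0.0365], [-20.61, 38.92, -7.46])
```

drive_tool --plan '[[[-0.01, -0.03, 0.003], [0, 0, 0], 0], [[-0.02, -0.065, 0.006], [-1.6, 3, -0.6], 0], [[-0.02, -0.1, 0.009], [-3.2, 6, -1.2], 0], [[-0.02, -0.135, 0.012], [-4.8, 9, -1.7], 0], [[-0.02, -0.17, 0.015], [-6.9, 13, -2.5], 0], [[-0.02, -0.205, 0.018], [-9, 17, -3.3], 0], [[-0.02, -0.24, 0.021], [-11.1, 21, -4], 0], [[-0.02, -0.275, 0.024], [-13.2, 25, -4.8], 0], [[-0.02, -0.31, 0.027], [-15.4, 29, -5.6], 0], [[-0.01, -0.345, 0.03], [-17.5, 33, -6.3], 0], [[0.0, -0.38, 0.033], [-19.5, 37, -7], 0], [[0.01, -0.4, 0.035], [-20.6, 38.9, -7.5], 0], [[0.01, -0.4135, 0.0357], [-20.6, 38.9, -7.5], 0], [[0.01, -0.4135, 0.0357], [-20.6, 38.9, -7.5], 0], [[0.01, -0.4135, 0.0357], [-20.6, 38.9, -7.5], 0], [[0.01, -0.4135, 0.0357], [-20.6, 38.9, -7.5], 0]]'

```text
clock: 17.75
tool_pos: [0.5841, 0.2626, 0.21]
orientation: [179.6, 50.4, -1.4]
force: [0.7, 0.8, -2.4]
opening: 0.012
```

```bash
python3 -c "
from h import *
o=ctrl.get_obs();print(o['tool_pos'],o['opening'],o['force'],o['joint_pos'].round(0))
cv2.imwrite('pics/s8.png',ctrl.snapshot('scene')[150:350,250:510].repeat(3,0).repeat(3,1))
for a in((.003,.02),(.003,.005),(.003,0)):
    p,R=slot(.076,*a,.008);print(p,go(p,R,1))"
```

```text
[0.58406253 0.26264425 0.20998893] 0.01196790799418707 [ 0.71826017  0.80587285 -2.43292193] [ 36.   3. -56.  95. -23. -36.]
[0.58529708 0.26239387 0.10239901] ([0.0846, 0.0002, 0.069], [0.22, 0.3, -0.12])
[0.58529708 0.26239387 0.08739901] ([0.0962, 0.0001, 0.0786], [0.22, 0.3, -0.12])
[0.58529708 0.26239387 0.08239901] ([0.1, 0.0001, 0.0818], [0.22, 0.3, -0.12])
```

View pics/s8.png

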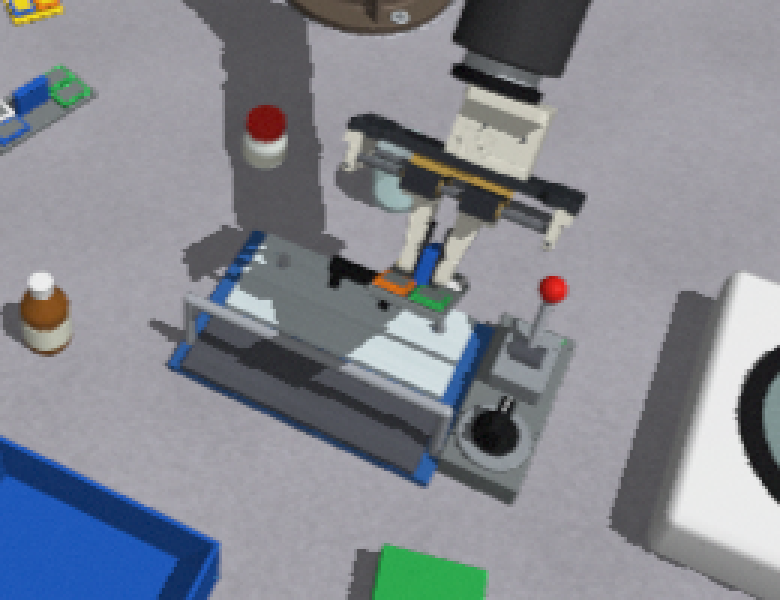

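Tilting the tool the full 40° puts joint 4 at its limit (95 of 95.5°). I'll set the tray flat on free bench at (0.47,-0.06) and regrasp it with the tool leaned back about the jaw axis. Then only about 15° of tilt is needed at the stand.

```bash
python3 -c "
from h import *
print(go([.47,-.06,.21],toolR(0),1))
print(go([.47,-.06,.018],toolR(0),1))"
```

```text
([-0.0671, 0.325, 0.0855], [-0.88, -39.7, -0.58])
([0.0806, 0.3242, 0.2081], [-0.88, -39.7, -0.58])
```

drive_tool --plan '[[[-0.01, 0.03, 0.01], [0, -2, 0], 0], [[-0.02, 0.065, 0.02], [-0.1, -6, -0.1], 0], [[-0.03, 0.1, 0.035], [-0.2, -10, -0.1], 0], [[-0.04, 0.135, 0.045], [-0.3, -15, -0.2], 0], [[-0.045, 0.17, 0.055], [-0.4, -20, -0.3], 0], [[-0.05, 0.205, 0.065], [-0.5, -25, -0.4], 0], [[-0.06, 0.24, 0.075], [-0.6, -30, -0.5], 0], [[-0.067, 0.275, 0.0855], [-0.8, -35, -0.5], 0], [[-0.067, 0.305, 0.0855], [-0.9, -39.7, -0.6], 0], [[-0.067, 0.325, 0.0855], [-0.9, -39.7, -0.6], 0], [[-0.045, 0.325, 0.104], [-0.9, -39.7, -0.6], 0], [[-0.02, 0.325, 0.125], [-0.9, -39.7, -0.6], 0], [[0.005, 0.3245, 0.145], [-0.9, -39.7, -0.6], 0], [[0.03, 0.3245, 0.166], [-0.9, -39.7, -0.6], 0], [[0.05, 0.3242, 0.183], [-0.9, -39.7, -0.6], 0], [[0.065, 0.3242, 0.195], [-0.9, -39.7, -0.6], 0], [[0.075, 0.3242, 0.2035], [-0.9, -39.7, -0.6], 0], [[0.0806, 0.3242, 0.2081], [-0.9, -39.7, -0.6], 0], [[0.0806, 0.3242, 0.2081], [-0.9, -39.7, -0.6], 0], [[0.0806, 0.3242, 0.2081], [-0.9, -39.7, -0.6], 0]]'

```text
clock: 19.47
tool_pos: [0.4706, -0.0598, 0.0187]
orientation: [-169.5, 90.0, 10.6]
force: [0.3, -0.7, -2.2]
opening: 0.0122
```

drive_tool --plan '[[[0, 0, 0], [0, 0, 0], 0.5], [[0, 0, 0], [0, 0, 0], 0.5], [[0, 0, 0], [0, 0, 0], 0.5], [[0, 0, 0], [0, 0, 0], 0.5], [[0, 0, 0], [0, 0, 0], 0.5], [[0, 0, 0], [0, 0, 0], 0.5], [[-0.03, 0, 0], [0, 0, 0], 0.5], [[-0.06, 0, 0], [0, 0, 0], 0.5], [[-0.06, 0, 0], [0, 0, 0], 0.5], [[-0.06, 0, 0], [0, 0, 0], 0.5]]'

```text
clock: 20.3
tool_pos: [0.4718, -0.0595, 0.0804]
orientation: [-166.0, 89.7, 14.1]
force: [-0.7, 0.8, -0.7]
opening: 0.0441
```

```bash
python3 -c "
from h import *
p,R=pose();print(p,R.as_matrix().round(2).tolist())
k,im=trays();cv2.imwrite('pics/w9.png',im)
Rt=toolR(0,-25)
print(go([.462,-.06,.07],Rt,1));print(go([.462,-.06,.020],Rt,1))"
```

```text
[ 0.47180915 -0.05950968  0.08042981] [[0.0, 0.0, -1.0], [0.0, -1.0, -0.0], [-1.0, -0.0, -0.0]]
0.76 [609. 222.] ctr [ 456.3 -403.1] size [145. 100.] yaw 15.6 sat 47.0
0.74 [323. 207.] ctr [467.8 -60.3] size [130.  65.] yaw 0.6 sat 17.0
0.69 [520. 238.] ctr [ 412.  -251.5] size [ 75. 133.] yaw -21.5 sat 18.0
 lm 0.86 [ 449.3 -399.2    0. ]
 lm 0.73 [463.8 -61.3  -0. ]
 lm 0.57 [ 405.7 -249.4    0. ]
([0.0081, 0.0, 0.0079], [0.11, -24.98, -0.02])
([0.0581, 0.0, 0.0079], [0.11, -24.98, -0.02])
```

View pics/w9.png

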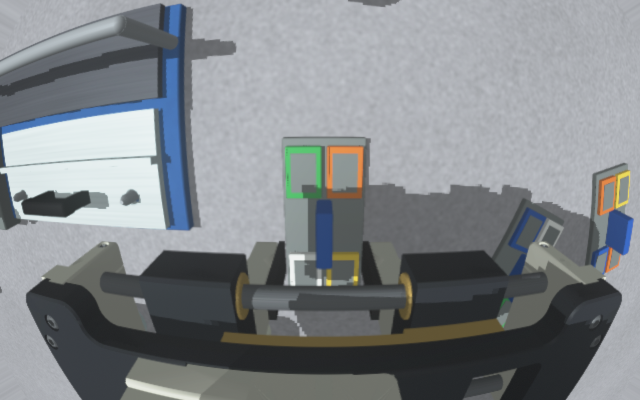

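drive_tool --plan '[[[-0.01, 0, 0.006], [0, -6, 0], 0.5], [[-0.01, 0, 0.01], [0, -12, 0], 0.5], [[0.0, 0, 0.016], [0, -18, 0], 0.5], [[0.01, 0, 0.016], [0, -25, 0], 0.5], [[0.02, 0, 0.016], [0, -25, 0], 0.5], [[0.04, 0, 0.016], [0, -25, 0], 0.5], [[0.055, 0, 0.016], [0, -25, 0], 0.5], [[0.06, 0, 0.016], [0, -25, 0], 0.5], [[0.06, 0, 0.016], [0, -25, 0], 0.5], [[0.06, 0, 0.016], [0, -25, 0], 0], [[0.06, 0, 0.016], [0, -25, 0], 0], [[0.06, 0, 0.016], [0, -25, 0], 0], [[0.06, 0, 0.016], [0, -25, 0], 0], [[0.06, 0, 0.016], [0, -25, 0], 0], [[0.06, 0, 0.016], [0, -25, 0], 0], [[0.06, 0, 0.016], [0, -25, 0], 0], [[0.06, 0, 0.016], [0, -25, 0], 0]]'

```text
clock: 21.87
tool_pos: [0.4542, -0.0599, 0.0187]
orientation: [-0.0, 65.0, -179.9]
force: [-0.3, 0.8, 5.7]
opening: 0.0119
```

```bash
cat >> h.py <<'E'
def slot2(y,dx,dz,off=-.008,h=.020,ttilt=15):
    return slot(y,dx,dz,off,40,h)[0],toolR(-1.1,ttilt)
E
python3 -c "
from h import *
o=ctrl.get_obs();p,R=pose();print(p,o['opening'],o['force'],o['joint_pos'].round())
print(go([p[0],p[1],.2],R,0));p,R=slot2(.076,.003,.12);print(p,go(p,R,1))"
```

```text
[ 0.45418918 -0.05990128  0.01870798] 0.011880595268557408 [-0.29948766  0.82135655  5.67640443] [ 12.  29. -19.  -6. -66.  81.]
([-0.1643, -0.0, 0.0766], [0.0, 0.0, 0.0])
[0.57047195 0.26267853 0.19517859] ([-0.2094, -0.3223, -0.0316], [1.26, 39.98, -0.1])
```

drive_tool --plan '[[[-0.018, 0, 0.0085], [0, 0, 0], 0], [[-0.054, 0, 0.025], [0, 0, 0], 0], [[-0.09, 0, 0.042], [0, 0, 0], 0], [[-0.127, 0, 0.059], [0, 0, 0], 0], [[-0.155, -0.02, 0.06], [0, 1, 0], 0], [[-0.17, -0.05, 0.05], [0.1, 5, 0], 0], [[-0.18, -0.08, 0.04], [0.3, 9, 0], 0], [[-0.19, -0.115, 0.03], [0.4, 14, 0], 0], [[-0.2, -0.15, 0.02], [0.6, 19, 0], 0], [[-0.209, -0.185, 0.01], [0.8, 24, 0], 0], [[-0.209, -0.22, 0.0], [0.9, 29, 0], 0], [[-0.209, -0.255, -0.01], [1, 34, 0], 0], [[-0.209, -0.285, -0.02], [1.2, 38, 0], 0], [[-0.209, -0.31, -0.03], [1.26, 40, 0], 0], [[-0.209, -0.322, -0.0316], [1.26, 40, 0], 0], [[-0.209, -0.322, -0.0316], [1.26, 40, 0], 0], [[-0.209, -0.322, -0.0316], [1.26, 40, 0], 0]]'

```text
clock: 23.28
tool_pos: [0.5698, 0.2623, 0.1941]
orientation: [179.3, 75.1, -1.7]
force: [0.3, -0.3, -2.0]
opening: 0.0115
```

```bash
python3 -c "
from h import *
o=ctrl.get_obs();p,R=pose();print(p,o['opening'],o['force'],o['joint_pos'].round())
cv2.imwrite('pics/w10.png',ctrl.snapshot('wrist'))
for dz in(.03,.01,.002,-.001):
    p,R=slot2(.076,.003,dz);print(p,go(p,R,1))"
```

```text
[0.5697851  0.26230183 0.19413074] 0.011548469869380079 [ 0.26827783 -0.34855112 -1.9667193 ] [ 49.  10. -26.  16. -45.  29.]
[0.57047195 0.26267853 0.10517859] ([0.0863, -0.0012, 0.0226], [0.01, 0.07, -0.14])
[0.57047195 0.26267853 0.08517859] ([0.1056, -0.0012, 0.0278], [0.01, 0.07, -0.14])
[0.57047195 0.26267853 0.07717859] ([0.1134, -0.0012, 0.0298], [0.01, 0.07, -0.14])
[0.57047195 0.26267853 0.07417859] ([0.1163, -0.0012, 0.0306], [0.01, 0.07, -0.14])
```

View pics/w10.png

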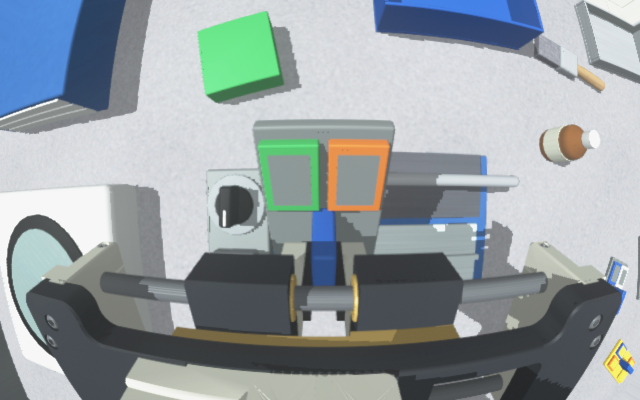

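drive_tool --plan '[[[0.03, 0, 0.008], [0, 0, 0], 0], [[0.06, 0, 0.016], [0, 0, 0], 0], [[0.086, -0.001, 0.0226], [0, 0, 0], 0], [[0.098, -0.001, 0.0257], [0, 0, 0], 0], [[0.105, -0.001, 0.0276], [0, 0, 0], 0], [[0.109, -0.001, 0.0287], [0, 0, 0], 0], [[0.112, -0.001, 0.0295], [0, 0, 0], 0], [[0.112, -0.001, 0.0295], [0, 0, 0], 0]]'

```text
clock: 24.0
tool_pos: [0.571, 0.2622, 0.0791]
orientation: [179.6, 75.0, -1.6]
force: [-0.5, -0.2, -2.5]
opening: 0.0116
```

```bash
python3 -c "
from h import *
o=ctrl.get_obs();p,R=pose();print(p,o['opening'],o['force'],o['moment'])
k=ctrl.get_calibration('wrist');im=ctrl.snapshot('wrist');cv2.imwrite('pics/w11.png',im)
print(go(slot2(.076,.003,-.003)[0],R,0))"
```

```text
[0.57098413 0.26223869 0.07910659] 0.01156805166825548 [-0.51025398 -0.19703782 -2.50645514] [-0.01851455  1.06367684 -0.01483711]
([0.0069, -0.0002, 0.0024], [0.01, -0.02, 0.03])
```

drive_tool --plan '[[[0.002, 0, 0.0005], [0, 0, 0], 0], [[0.004, 0, 0.001], [0, 0, 0], 0], [[0.005, 0, 0.0013], [0, 0, 0], 0], [[0.006, 0, 0.0016], [0, 0, 0], 0], [[0.006, 0, 0.0016], [0, 0, 0], 0]]'

```text
clock: 24.47
tool_pos: [0.5718, 0.2632, 0.0754]
orientation: [-180.0, 74.9, -1.1]
force: [-4.8, -1.7, 9.0]
opening: 0.0113
```

drive_tool --plan '[[[0, 0, 0], [0, 0, 0], 0.4], [[0, 0, 0], [0, 0, 0], 0.4], [[0, 0, 0], [0, 0, 0], 0.4], [[0, 0, 0], [0, 0, 0], 0.4], [[0, 0, 0], [0, 0, 0], 0.4], [[-0.03, 0, 0], [0, 0, 0], 0.4], [[-0.07, 0, 0], [0, 0, 0], 0.4], [[-0.11, 0, 0], [0, 0, 0], 0.4], [[-0.15, 0, 0], [0, 0, 0], 0.4], [[-0.17, 0, 0], [0, 0, 0], 0.4], [[-0.17, 0, 0], [0, 0, 0], 0.4]]'

```text
clock: 25.38
tool_pos: [0.5284, 0.2662, 0.2457]
orientation: [-178.5, 74.5, 0.4]
force: [0.6, 1.5, -0.5]
opening: 0.0349
```

```bash
cat >> h.py <<'E'
def proj(k,X):
    v=k['R']@X+k['t'];r=np.hypot(v[0],v[1]);th=np.arctan2(r,v[2]);return np.array([k['cx']+k['fx']*th*v[0]/r,k['cy']+k['fx']*th*v[1]/r])
def slotpx(k,y):
    """expected pixels of slab underside-top corners of a tray at home in slot y, foot then top"""
    a=np.radians(40);xt=np.array([np.cos(a),0,np.sin(a)]);n=np.array([-np.sin(a),0,np.cos(a)])
    return [proj(k,O+S.apply(np.array([.032,y,.065])+ex*xt+np.array([0,ey,0])+.008*n)).round().tolist() for ex,ey in((-.07,.032),(-.07,-.032),(.07,.032),(.07,-.032))]
E
python3 -c "
from h import *
p,R=pose();print(p);k=ctrl.get_calibration('wrist');im=ctrl.snapshot('wrist')
for q in slotpx(k,.076): print(q);cv2.circle(im,tuple(int(v) for v in q),2,(255,0,255),-1)
cv2.imwrite('pics/w12.png',im)
print(go([.43,-.21,.25],toolR(-12),1))"
```

```text
[0.52842396 0.26616011 0.24565631]
[301.0, 219.0]
[351.0, 219.0]
[294.0, 121.0]
[358.0, 121.0]
([-0.0327, 0.4771, 0.0833], [10.83, -15.26, 1.73])
```

View pics/w12.png

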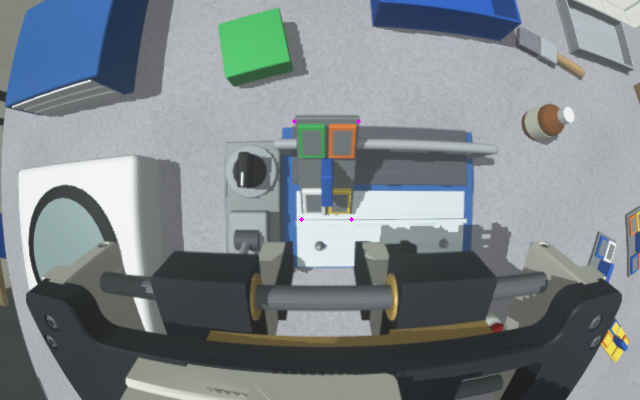

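Tray A sits in the left slot. Its foot is at the lip (row ~217) and its top is over the rail (row ~117), matching the expected magenta corners. On to tray B.

```bash
python3 -c "
from h import *
print(go([.40,-.28,.27],toolR(0),1))"
```

```text
([-0.0599, 0.5476, 0.1056], [-1.1, -15.34, 0.12])
```

drive_tool --plan '[[[-0.03, 0.03, 0.01], [0, -1, 0], 0.5], [[-0.06, 0.5476, 0.1056], [-1.1, -15.3, 0], 0.5], [[-0.06, 0.5476, 0.1056], [-1.1, -15.3, 0], 0.5], [[-0.06, 0.5476, 0.1056], [-1.1, -15.3, 0], 0.5], [[-0.06, 0.5476, 0.1056], [-1.1, -15.3, 0], 0.5], [[-0.06, 0.5476, 0.1056], [-1.1, -15.3, 0], 0.5], [[-0.06, 0.5476, 0.1056], [-1.1, -15.3, 0], 0.5], [[-0.06, 0.5476, 0.1056], [-1.1, -15.3, 0], 0.5], [[-0.06, 0.5476, 0.1056], [-1.1, -15.3, 0], 0.5], [[-0.06, 0.5476, 0.1056], [-1.1, -15.3, 0], 0.5], [[-0.06, 0.5476, 0.1056], [-1.1, -15.3, 0], 0.5], [[-0.06, 0.5476, 0.1056], [-1.1, -15.3, 0], 0.5], [[-0.06, 0.5476, 0.1056], [-1.1, -15.3, 0], 0.5], [[-0.06, 0.5476, 0.1056], [-1.1, -15.3, 0], 0.5], [[-0.06, 0.5476, 0.1056], [-1.1, -15.3, 0], 0.5], [[-0.06, 0.5476, 0.1056], [-1.1, -15.3, 0], 0.5], [[-0.06, 0.5476, 0.1056], [-1.1, -15.3, 0], 0.5], [[-0.06, 0.5476, 0.1056], [-1.1, -15.3, 0], 0.5]]'

```text
clock: 26.93
tool_pos: [0.4, -0.2794, 0.2695]
orientation: [-83.5, 89.9, 96.5]
force: [0.3, 0.4, 0.5]
opening: 0.0435
```

```bash
cat >> h.py <<'E'
def grab(c,yaw,z,lean=-25):
    f=Ro.from_euler('z',yaw,degrees=True).apply([-.008,0,0]);return np.array([c[0],c[1],0])+f+[0,0,z],toolR(yaw,lean)
E
python3 -c "
from h import *
print(pose()[0]);k,im=trays()
for z in(.08,.0195):
    p,R=grab((.409,-.252),-21,z);print(p,go(p,R,1))"
```

```text
[ 0.39999208 -0.27936281  0.26949393]
0.9 [405. 128.] ctr [ 452.4 -393.5] size [141.  65.] yaw 15.1 sat 19.0
0.85 [13. 86.] ctr [588.9 359. ] size [222.  90.] yaw 44.8 sat 22.0
0.81 [356. 258.] ctr [ 262.9 -331.2] size [38. 74.] yaw -15.8 sat 161.0
0.74 [304. 159.] ctr [ 407.9 -251.7] size [ 65. 141.] yaw -20.8 sat 18.0
 lm 0.71 [ 402.9 -252.9    0. ]
 lm 0.66 [ 448.7 -395.8    0. ]
 lm 0.65 [609.1 361.1   0. ]
[ 0.40153136 -0.24913306  0.08      ] ([0.1902, -0.0296, -0.0011], [20.82, -24.74, -4.48])
[ 0.40153136 -0.24913306  0.0195    ] ([0.2507, -0.0294, -0.001], [20.82, -24.74, -4.48])
```

drive_tool --plan '[[[0.03, -0.01, 0], [4, -5, -1], 0.5], [[0.06, -0.02, 0], [8, -10, -2], 0.5], [[0.09, -0.03, 0], [12.5, -15, -2.7], 0.5], [[0.12, -0.03, 0], [16.6, -20, -3.6], 0.5], [[0.15, -0.0295, -0.001], [20.8, -24.7, -4.5], 0.5], [[0.18, -0.0295, -0.001], [20.8, -24.7, -4.5], 0.5], [[0.21, -0.0295, -0.001], [20.8, -24.7, -4.5], 0.5], [[0.235, -0.0295, -0.001], [20.8, -24.7, -4.5], 0.5], [[0.25, -0.0295, -0.001], [20.8, -24.7, -4.5], 0.5], [[0.25, -0.0295, -0.001], [20.8, -24.7, -4.5], 0.5], [[0.25, -0.0295, -0.001], [20.8, -24.7, -4.5], 0.5], [[0.25, -0.0295, -0.001], [20.8, -24.7, -4.5], 0], [[0.25, -0.0295, -0.001], [20.8, -24.7, -4.5], 0], [[0.25, -0.0295, -0.001], [20.8, -24.7, -4.5], 0], [[0.25, -0.0295, -0.001], [20.8, -24.7, -4.5], 0], [[0.25, -0.0295, -0.001], [20.8, -24.7, -4.5], 0], [[0.25, -0.0295, -0.001], [20.8, -24.7, -4.5], 0], [[0.25, -0.0295, -0.001], [20.8, -24.7, -4.5], 0], [[0.25, -0.0295, -0.001], [20.8, -24.7, -4.5], 0], [[0.25, -0.0295, -0.001], [20.8, -24.7, -4.5], 0]]'

```text
clock: 28.75
tool_pos: [0.4017, -0.2491, 0.0207]
orientation: [-0.1, 65.1, 159.0]
force: [1.2, 0.4, 5.8]
opening: 0.0117
```

```bash
python3 -c "
from h import *
o=ctrl.get_obs();p,R=pose();print(p,o['opening'],o['force'],o['joint_pos'].round())
print(go([p[0],p[1],.17],R,0));p,R=slot2(0,.003,.12);print(p,go(p,R,1))"
```

```text
[ 0.40171617 -0.2491468   0.02069823] 0.011672964870293704 [1.1625651  0.43725326 5.76072223] [-11.  30. -18.  -4. -66.  83.]
([-0.1354, -0.0001, 0.063], [0.0, -0.0, -0.0])
[0.56901294 0.18669254 0.19517859] ([-0.1581, -0.4669, 0.0733], [-20.2, 39.53, 1.78])
```

drive_tool --plan '[[[-0.02, 0, 0.009], [0, 0, 0], 0], [[-0.055, 0, 0.026], [0, 0, 0], 0], [[-0.09, 0, 0.042], [0, 0, 0], 0], [[-0.12, -0.015, 0.056], [0, 0, 0], 0], [[-0.135, -0.05, 0.063], [-1.5, 3, 0.1], 0], [[-0.14, -0.085, 0.064], [-3, 6, 0.3], 0], [[-0.145, -0.12, 0.065], [-4.5, 9, 0.4], 0], [[-0.15, -0.155, 0.066], [-6, 12, 0.5], 0], [[-0.155, -0.19, 0.067], [-8, 15.5, 0.7], 0], [[-0.158, -0.225, 0.068], [-10, 19, 0.9], 0], [[-0.158, -0.26, 0.069], [-12, 23, 1], 0], [[-0.158, -0.295, 0.07], [-14, 27, 1.2], 0], [[-0.158, -0.33, 0.071], [-16, 31, 1.4], 0], [[-0.158, -0.365, 0.072], [-18, 35, 1.6], 0], [[-0.158, -0.4, 0.073], [-20.2, 39.5, 1.8], 0], [[-0.158, -0.435, 0.0733], [-20.2, 39.5, 1.8], 0], [[-0.158, -0.455, 0.0733], [-20.2, 39.5, 1.8], 0], [[-0.158, -0.467, 0.0733], [-20.2, 39.5, 1.8], 0], [[-0.158, -0.467, 0.0733], [-20.2, 39.5, 1.8], 0], [[-0.158, -0.467, 0.0733], [-20.2, 39.5, 1.8], 0]]'

```text
clock: 30.42
tool_pos: [0.5692, 0.1867, 0.1946]
orientation: [179.9, 75.1, -1.2]
force: [0.5, -0.6, -1.9]
opening: 0.0116
```

```bash
python3 -c "
from h import *
o=ctrl.get_obs();p,R=pose();print(p,o['opening'],o['force'],o['joint_pos'].round())
cv2.imwrite('pics/w13.png',ctrl.snapshot('wrist'))
for dz in(.03,.005,-.003):
    p,R=slot2(0,.003,dz,h=.0207);print(p,go(p,R,1))"
```

```text
[0.56919253 0.18669861 0.19458111] 0.011585254302801792 [ 0.50331862 -0.56366033 -1.93691688] [ 43.   7. -30.  15. -44.  36.]
[0.56856307 0.18670117 0.10571482] ([0.0858, -0.0008, 0.0232], [-0.06, 0.11, -0.05])
[0.56856307 0.18670117 0.08071482] ([0.11, -0.0008, 0.0297], [-0.06, 0.11, -0.05])
[0.56856307 0.18670117 0.07271482] ([0.1177, -0.0008, 0.0317], [-0.06, 0.11, -0.05])
```

drive_tool --plan '[[[0.03, 0, 0.008], [0, 0, 0], 0], [[0.06, 0, 0.016], [0, 0, 0], 0], [[0.085, -0.001, 0.023], [0, 0, 0], 0], [[0.098, -0.001, 0.0265], [0, 0, 0], 0], [[0.105, -0.001, 0.0284], [0, 0, 0], 0], [[0.11, -0.001, 0.0297], [0, 0, 0], 0], [[0.113, -0.001, 0.0305], [0, 0, 0], 0], [[0.115, -0.001, 0.031], [0, 0, 0], 0], [[0.116, -0.001, 0.0313], [0, 0, 0], 0], [[0.116, -0.001, 0.0313], [0, 0, 0], 0]]'

```text
clock: 31.3
tool_pos: [0.5688, 0.1859, 0.0773]
orientation: [179.9, 75.0, -1.4]
force: [-13.5, -4.8, 20.2]
opening: 0.0116
```

drive_tool --plan '[[[-0.002, 0, 0], [0, 0, 0], 0.3], [[-0.002, 0, 0], [0, 0, 0], 0.4], [[-0.002, 0, 0], [0, 0, 0], 0.4], [[-0.002, 0, 0], [0, 0, 0], 0.4], [[-0.002, 0, 0], [0, 0, 0], 0.4], [[-0.03, 0, 0], [0, 0, 0], 0.4], [[-0.07, 0, 0], [0, 0, 0], 0.4], [[-0.11, 0, 0], [0, 0, 0], 0.4], [[-0.15, 0, 0], [0, 0, 0], 0.4], [[-0.17, 0, 0], [0, 0, 0], 0.4], [[-0.17, 0, 0], [0, 0, 0], 0.4]]'

```text
clock: 32.22
tool_pos: [0.5261, 0.1888, 0.2474]
orientation: [-178.8, 74.6, -0.0]
force: [0.2, 0.5, 0.6]
opening: 0.0349
```

```bash
cat > chk.py <<'E'
from h import *
import sys
p,R=pose();print(p);k=ctrl.get_calibration('wrist');im=ctrl.snapshot('wrist')
for y in(.076,0,-.076):
    for q in slotpx(k,y): cv2.circle(im,tuple(int(v) for v in q),1,(255,0,255),-1)
cv2.imwrite(sys.argv[1],cv2.resize(im[80:280,200:500],(780,520),interpolation=2))
E
python3 chk.py pics/w14.png; python3 -c "
from h import *
print(go([.40,-.34,.27],toolR(0),1))"
```

```text
[0.52606184 0.18881543 0.24744786]
([-0.0564, 0.5306, 0.1031], [-1.22, -15.25, 0.04])
```

View pics/w14.png

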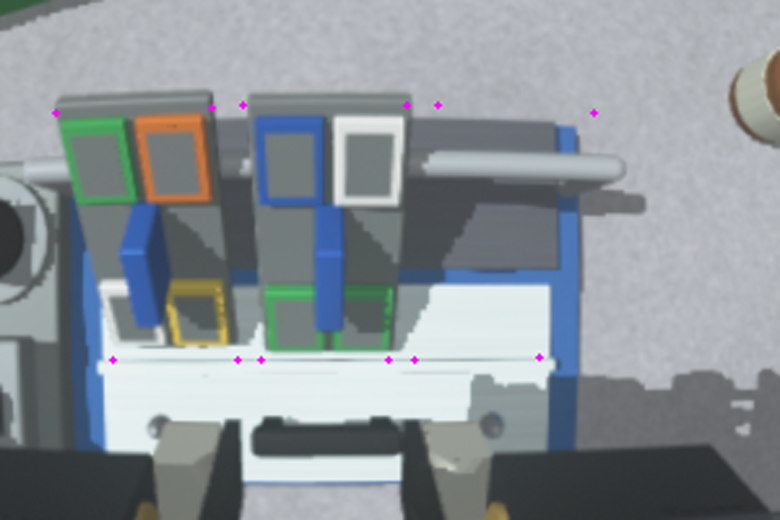

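Tray B is in the middle slot. Both feet are a few mm behind the lip, their tops lie over the rail, and the cassettes face up. Tray C at (452,-394), yaw 15, is next; I check it numerically on the way.

drive_tool --plan '[[[-0.03, 0.03, 0.01], [0, -1, 0], 0.5], [[-0.056, 0.531, 0.103], [-1.2, -15.3, 0], 0.5], [[-0.056, 0.531, 0.103], [-1.2, -15.3, 0], 0.5], [[-0.056, 0.531, 0.103], [-1.2, -15.3, 0], 0.5], [[-0.056, 0.531, 0.103], [-1.2, -15.3, 0], 0.5], [[-0.056, 0.531, 0.103], [-1.2, -15.3, 0], 0.5], [[-0.056, 0.531, 0.103], [-1.2, -15.3, 0], 0.5], [[-0.056, 0.531, 0.103], [-1.2, -15.3, 0], 0.5], [[-0.056, 0.531, 0.103], [-1.2, -15.3, 0], 0.5], [[-0.056, 0.531, 0.103], [-1.2, -15.3, 0], 0.5], [[-0.056, 0.531, 0.103], [-1.2, -15.3, 0], 0.5], [[-0.056, 0.531, 0.103], [-1.2, -15.3, 0], 0.5], [[-0.056, 0.531, 0.103], [-1.2, -15.3, 0], 0.5], [[-0.056, 0.531, 0.103], [-1.2, -15.3, 0], 0.5], [[-0.056, 0.531, 0.103], [-1.2, -15.3, 0], 0.5], [[-0.056, 0.531, 0.103], [-1.2, -15.3, 0], 0.5], [[-0.056, 0.531, 0.103], [-1.2, -15.3, 0], 0.5]]'

```text
clock: 33.68
tool_pos: [0.3999, -0.3402, 0.2684]
orientation: [-32.5, 89.8, 147.4]
force: [0.3, 1.0, -0.3]
opening: 0.0437
```

```bash
python3 -c "
from h import *
print(pose()[0]);k,im=trays();cv2.imwrite('pics/w15.png',im)
for z in(.08,.0195):
    p,R=grab((.452,-.3935),15,z);print(p,go(p,R,1))"
```

```text
[ 0.39991447 -0.3402027   0.26844336]
0.96 [334. 265.] ctr [ 240.8 -365.7] size [103.  70.] yaw 49.7 sat 158.0
0.94 [13. 91.] ctr [590.9 285.1] size [230.  89.] yaw 44.3 sat 28.5
0.72 [363. 126.] ctr [ 452.6 -393.3] size [140.  64.] yaw 15.4 sat 18.0
0.63 [  7. 107.] ctr [550.  309.4] size [94. 40.] yaw 65.9 sat 29.0
0.57 [60. 70.] ctr [554.5 210.6] size [202. 331.] yaw -88.6 sat 26.0
 lm 0.79 [ 225.9 -375.5    0. ]
 lm 0.73 [606.6 279.4   0. ]
 lm 0.65 [ 453.5 -396.7    0. ]
[ 0.44427259 -0.39557055  0.08      ] ([0.1894, 0.0563, -0.0439], [-14.68, -24.81, 3.32])
[ 0.44427259 -0.39557055  0.0195    ] ([0.2499, 0.0563, -0.0439], [-14.68, -24.81, 3.32])
```

drive_tool --plan '[[[0.03, 0.02, -0.015], [-3, -5, 0.6], 0.5], [[0.06, 0.04, -0.03], [-6, -10, 1.3], 0.5], [[0.09, 0.056, -0.044], [-9, -15, 2], 0.5], [[0.12, 0.056, -0.044], [-12, -20, 2.6], 0.5], [[0.15, 0.056, -0.044], [-14.9, -24.8, 3.3], 0.5], [[0.18, 0.056, -0.044], [-14.9, -24.8, 3.3], 0.5], [[0.21, 0.056, -0.044], [-14.9, -24.8, 3.3], 0.5], [[0.235, 0.056, -0.044], [-14.9, -24.8, 3.3], 0.5], [[0.25, 0.056, -0.044], [-14.9, -24.8, 3.3], 0.5], [[0.25, 0.056, -0.044], [-14.9, -24.8, 3.3], 0.5], [[0.25, 0.056, -0.044], [-14.9, -24.8, 3.3], 0.5], [[0.25, 0.056, -0.044], [-14.9, -24.8, 3.3], 0], [[0.25, 0.056, -0.044], [-14.9, -24.8, 3.3], 0], [[0.25, 0.056, -0.044], [-14.9, -24.8, 3.3], 0], [[0.25, 0.056, -0.044], [-14.9, -24.8, 3.3], 0], [[0.25, 0.056, -0.044], [-14.9, -24.8, 3.3], 0], [[0.25, 0.056, -0.044], [-14.9, -24.8, 3.3], 0], [[0.25, 0.056, -0.044], [-14.9, -24.8, 3.3], 0], [[0.25, 0.056, -0.044], [-14.9, -24.8, 3.3], 0], [[0.25, 0.056, -0.044], [-14.9, -24.8, 3.3], 0]]'

```text
clock: 35.5
tool_pos: [0.4446, -0.3954, 0.0199]
orientation: [-0.1, 65.0, -164.9]
force: [0.3, 1.0, 5.8]
opening: 0.0119
```

```bash
python3 -c "
from h import *
o=ctrl.get_obs();p,R=pose();print(p,o['opening'],o['force'],o['joint_pos'].round())
print(go([p[0],p[1],.17],R,0));p,R=slot2(-.076,.001,.12,h=p[2]);print(p,go(p,R,1))"
```

```text
[ 0.4445529  -0.39540615  0.01993159] 0.011924796199452525 [0.27582812 0.96885148 5.77142383] [-15.  35. -16.  14. -62. 111.]
([-0.136, -0.0001, 0.0634], [0.0, 0.0, 0.0])
[0.56559827 0.11074409 0.19512618] ([-0.264, -0.4568, -0.1524], [16.59, 39.71, -1.41])
```

drive_tool --plan '[[[-0.02, 0, 0.009], [0, 0, 0], 0], [[-0.055, 0, 0.026], [0, 0, 0], 0], [[-0.09, 0, 0.042], [0, 0, 0], 0], [[-0.12, -0.015, 0.05], [0, 0, 0], 0], [[-0.136, -0.05, 0.045], [1, 3, 0], 0], [[-0.15, -0.085, 0.03], [3, 7, -0.2], 0], [[-0.16, -0.12, 0.015], [4.5, 11, -0.4], 0], [[-0.17, -0.155, 0.0], [6, 14, -0.5], 0], [[-0.18, -0.19, -0.015], [7.5, 18, -0.6], 0], [[-0.19, -0.225, -0.03], [9, 22, -0.8], 0], [[-0.2, -0.26, -0.05], [10.5, 25.5, -0.9], 0], [[-0.215, -0.295, -0.07], [12.5, 29.5, -1], 0], [[-0.23, -0.33, -0.09], [14, 33, -1.2], 0], [[-0.245, -0.365, -0.11], [15.5, 37, -1.3], 0], [[-0.255, -0.4, -0.13], [16.6, 39.7, -1.4], 0], [[-0.264, -0.43, -0.145], [16.6, 39.7, -1.4], 0], [[-0.264, -0.4568, -0.1524], [16.6, 39.7, -1.4], 0], [[-0.264, -0.4568, -0.1524], [16.6, 39.7, -1.4], 0], [[-0.264, -0.4568, -0.1524], [16.6, 39.7, -1.4], 0], [[-0.264, -0.4568, -0.1524], [16.6, 39.7, -1.4], 0]]'

```text
clock: 37.17
tool_pos: [0.5649, 0.1105, 0.1945]
orientation: [179.8, 75.1, -1.3]
force: [-0.8, -0.7, -1.9]
opening: 0.012
```

```bash
python3 -c "
from h import *
o=ctrl.get_obs();p,R=pose();print(p,o['opening'],o['force'],o['joint_pos'].round())
cv2.imwrite('pics/w16.png',ctrl.snapshot('wrist'))
for dz in(.03,.005,0,-.003):
    p,R=slot2(-.076,.001,dz,h=.0199);print(p,go(p,R,1))"
```

```text
[0.56490625 0.11048921 0.19447517] 0.012040494822560801 [-0.7542055  -0.6811528  -1.87641629] [ 36.   4. -32.  13. -43.  43.]
[0.56561857 0.1107437  0.10510198] ([0.0867, -0.0008, 0.0226], [-0.03, 0.06, -0.04])
[0.56561857 0.1107437  0.08010198] ([0.1109, -0.0008, 0.0291], [-0.03, 0.06, -0.04])
[0.56561857 0.1107437  0.07510198] ([0.1157, -0.0008, 0.0303], [-0.03, 0.06, -0.04])
[0.56561857 0.1107437  0.07210198] ([0.1186, -0.0008, 0.0311], [-0.03, 0.06, -0.04])
```

drive_tool --plan '[[[0.03, 0, 0.008], [0, 0, 0], 0], [[0.06, 0, 0.016], [0, 0, 0], 0], [[0.085, -0.001, 0.022], [0, 0, 0], 0], [[0.098, -0.001, 0.0255], [0, 0, 0], 0], [[0.105, -0.001, 0.0275], [0, 0, 0], 0], [[0.11, -0.001, 0.0288], [0, 0, 0], 0], [[0.113, -0.001, 0.0296], [0, 0, 0], 0], [[0.115, -0.001, 0.0302], [0, 0, 0], 0], [[0.115, -0.001, 0.0302], [0, 0, 0], 0]]'

```text
clock: 37.97
tool_pos: [0.5661, 0.1108, 0.0766]
orientation: [180.0, 75.0, -1.2]
force: [-0.6, -0.9, -1.0]
opening: 0.0118
```

drive_tool --plan '[[[0.001, 0, 0.0003], [0, 0, 0], 0], [[0.002, 0, 0.0006], [0, 0, 0], 0], [[0.003, 0, 0.0009], [0, 0, 0], 0], [[0.003, 0, 0.0009], [0, 0, 0], 0]]'

```text
clock: 38.3
tool_pos: [0.5663, 0.1109, 0.0754]
orientation: [-179.9, 74.9, -1.1]
force: [-9.0, -1.8, 14.1]
opening: 0.0118
```

Contact on both plate and rail. Release and retreat.

drive_tool --plan '[[[-0.001, 0, 0], [0, 0, 0], 0.3], [[-0.001, 0, 0], [0, 0, 0], 0.4], [[-0.001, 0, 0], [0, 0, 0], 0.4], [[-0.001, 0, 0], [0, 0, 0], 0.4], [[-0.001, 0, 0], [0, 0, 0], 0.4], [[-0.03, 0, 0], [0, 0, 0], 0.4], [[-0.07, 0, 0], [0, 0, 0], 0.4], [[-0.11, 0, 0], [0, 0, 0], 0.4], [[-0.15, 0, 0], [0, 0, 0], 0.4], [[-0.17, 0, 0], [0, 0, 0], 0.4], [[-0.17, 0, 0], [0, 0, 0], 0.4]]'

```text
clock: 39.22
tool_pos: [0.5234, 0.1133, 0.2455]
orientation: [-178.8, 74.4, 0.1]
force: [0.2, 0.6, -0.1]
opening: 0.0353
```

```bash
python3 chk.py pics/w17.png; python3 -c "
from h import *
k=ctrl.get_calibration('wrist');print(ctrl.get_obs()['opening'])
for n,z in(('timer_grip',.067),('switch_tip',.118)):
    for d in ctrl.landmark_of('wrist',n): print(n,d['confidence'],onplane(k,d['pixel'],z,True))
p=O+S.apply([.035,.172,.067]);print(p)
print(go([p[0]-.01,p[1],.25],toolR(-1.1),1))"
```

```text
[0.52343962 0.113332   0.24548533]
0.03516097400667874
timer_grip 0.94 [0.59017573 0.35733556 0.067     ]
switch_tip 0.54 [0.47496477 0.36561488 0.118     ]
[0.59129551 0.35829639 0.067     ]
([0.004, -0.2478, -0.0555], [-0.07, -15.12, 0.04])
```

View pics/w17.png

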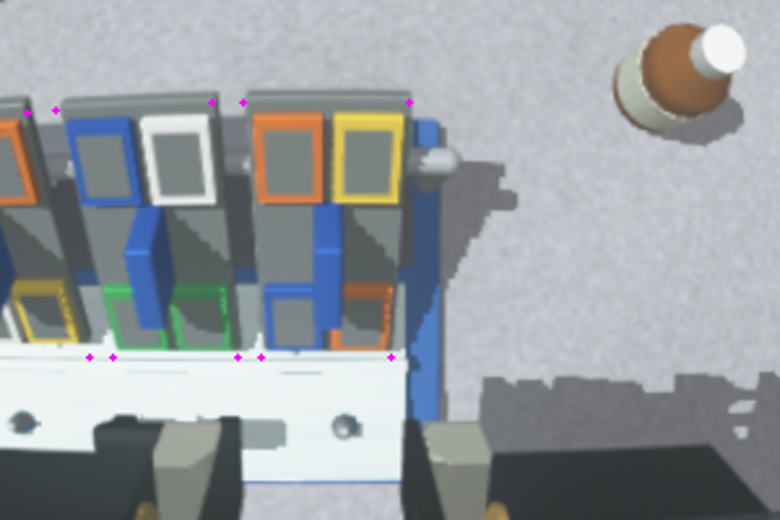

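All three trays are in place, with feet just behind the lip and tops over the rail, and the bottle is untouched. Next is the timer, where the networks agree with the geometry to 1 mm: grip high, and lean slightly while turning so the gripper body clears the switch ball.

```bash
python3 -c "
from h import *
p=O+S.apply([.035,.172,0])
for z in(.19,.058): print(go([p[0],p[1],z],toolR(-1.1),1))"
```

```text
([0.0645, -0.2479, -0.0495], [-0.07, -15.12, 0.04])
([0.192, -0.2478, -0.015], [-0.07, -15.12, 0.04])
```

drive_tool --plan '[[[0.0, -0.04, -0.01], [0, -3, 0], 0.4], [[0.0, -0.08, -0.02], [0, -6, 0], 0.4], [[0.01, -0.12, -0.03], [0, -9, 0], 0.4], [[0.02, -0.16, -0.045], [0, -12, 0], 0.4], [[0.03, -0.2, -0.055], [0, -15.1, 0], 0.4], [[0.045, -0.235, -0.055], [0, -15.1, 0], 0.4], [[0.0645, -0.248, -0.0495], [0, -15.1, 0], 0.4], [[0.0645, -0.248, -0.0495], [0, -15.1, 0], 0.4], [[0.0645, -0.248, -0.0495], [0, -15.1, 0], 0.4], [[0.0645, -0.248, -0.0495], [0, -15.1, 0], 0.4]]'

```text
clock: 40.2
tool_pos: [0.5913, 0.3576, 0.1889]
orientation: [54.6, 89.9, -126.6]
force: [-0.4, -0.1, 0.9]
opening: 0.0352
```

```bash
python3 -c "
from h import *
k,im=wl([('timer_grip',.067)]);cv2.imwrite('pics/w18.png',im)
p=O+S.apply([.035,.172,0]);print(pose()[0],p)
print(go([p[0],p[1],.058],toolR(-1.1),1))"
```

```text
timer_grip 0.77 [321. 194.] [591.8 358.9  67. ]
[0.59169824 0.35760849 0.19093507] [0.59129551 0.35829639 0.        ]
([0.1329, -0.0005, 0.0006], [-0.1, -0.07, 0.07])
```

drive_tool --plan '[[[0.03, -0.001, 0], [0, 0, 0], 0.4], [[0.06, -0.001, 0], [0, 0, 0], 0.4], [[0.09, -0.001, 0], [0, 0, 0], 0.4], [[0.115, -0.001, 0], [0, 0, 0], 0.4], [[0.128, -0.001, 0], [0, 0, 0], 0.4], [[0.133, -0.001, 0], [0, 0, 0], 0.4], [[0.133, -0.001, 0], [0, 0, 0], 0.4], [[0.133, -0.001, 0], [0, 0, 0], 0], [[0.133, -0.001, 0], [0, 0, 0], 0], [[0.133, -0.001, 0], [0, 0, 0], 0], [[0.133, -0.001, 0], [0, 0, 0], 0], [[0.133, -0.001, 0], [0, 0, 0], 0], [[0.133, -0.001, 0], [0, 0, 0], 0]]'

```text
clock: 41.38
tool_pos: [0.5925, 0.3597, 0.0594]
orientation: [-136.4, 89.7, 42.4]
force: [-1.7, 1.3, 7.3]
opening: 0.0138
```

```bash
python3 -c "
from h import *
o=ctrl.get_obs();p,R=pose();print(p,o['opening'],o['force'],o['moment'],o['joint_pos'].round())
p[0]=.5915;p[1]=.3583
for t in range(6,103,6):
    T=Ro.from_euler('y',5*min(t/60,1),degrees=True)*Ro.from_euler('z',-t,degrees=True)*R
    print(t,np.round((R.inv()*T).as_rotvec(degrees=True),1).tolist(), T.as_matrix()[:,0].round(3).tolist())
"
```

```text
[0.59253732 0.35969996 0.05943544] 0.01377654953468992 [-1.7320512   1.26814099  7.32803281] [ 0.50167504  0.65398414 -0.00640594] [ 47.  30.  -8.   0. -52.  41.]
6 [6.0, -0.5, 0.1] [-0.005, 0.003, -1.0]
12 [12.0, -1.0, 0.2] [-0.014, 0.002, -1.0]
18 [18.0, -1.4, 0.3] [-0.022, 0.002, -1.0]
24 [24.0, -1.9, 0.5] [-0.031, 0.001, -1.0]
30 [30.0, -2.3, 0.8] [-0.039, 0.001, -0.999]
36 [36.0, -2.8, 1.1] [-0.048, 0.0, -0.999]
42 [42.0, -3.2, 1.5] [-0.057, 0.0, -0.998]
48 [48.0, -3.6, 1.9] [-0.065, -0.0, -0.998]
54 [54.0, -4.0, 2.4] [-0.074, -0.001, -0.997]
60 [60.0, -4.3, 2.9] [-0.083, -0.001, -0.997]
66 [66.0, -4.2, 3.2] [-0.083, -0.002, -0.997]
72 [72.0, -4.0, 3.5] [-0.083, -0.002, -0.997]
78 [77.9, -3.9, 3.7] [-0.084, -0.003, -0.996]
84 [83.9, -3.7, 4.0] [-0.084, -0.003, -0.996]
90 [89.9, -3.6, 4.3] [-0.084, -0.003, -0.996]
96 [95.9, -3.4, 4.6] [-0.085, -0.004, -0.996]
102 [101.9, -3.2, 4.8] [-0.085, -0.004, -0.996]
```

drive_tool --plan '[[[0, 0, 0], [6, -0.5, 0.1], 0], [[0, 0, 0], [12, -1, 0.2], 0], [[0, 0, 0], [18, -1.4, 0.3], 0], [[0, 0, 0], [24, -1.9, 0.5], 0], [[0, 0, 0], [30, -2.3, 0.8], 0], [[0, 0, 0], [36, -2.8, 1.1], 0], [[0, 0, 0], [42, -3.2, 1.5], 0], [[0, 0, 0], [48, -3.6, 1.9], 0], [[0, 0, 0], [54, -4, 2.4], 0], [[0, 0, 0], [60, -4.3, 2.9], 0], [[0, 0, 0], [66, -4.2, 3.2], 0], [[0, 0, 0], [72, -4, 3.5], 0], [[0, 0, 0], [78, -3.9, 3.7], 0], [[0, 0, 0], [84, -3.7, 4], 0], [[0, 0, 0], [89, -3.6, 4.3], 0], [[0, 0, 0], [92, -3.5, 4.4], 0], [[0, 0, 0], [92, -3.5, 4.4], 0], [[0, 0, 0], [92, -3.5, 4.4], 0]]'

```text
clock: 42.88
tool_pos: [0.5909, 0.3586, 0.0593]
orientation: [97.0, 85.0, -176.2]
force: [-5.5, -2.4, 3.4]
opening: 0.0141
```

```bash
python3 -c "
from h import *
o=ctrl.get_obs();p,R=pose();z=R.as_matrix()[:,1];print(p,o['opening'],o['force'],o['moment'],'jaw dir',np.degrees(np.arctan2(z[1],z[0])))"
```

```text
[0.59087743 0.35856611 0.05925288] 0.014074776116367468 [-5.49998201 -2.43471742  3.36199831] [-0.65569077  1.39775049  0.28084401] jaw dir 176.7360292842675
```

drive_tool --plan '[[[0, 0, 0], [2, 0, 0], 0], [[0, 0, 0], [4, 0, 0], 0], [[0, 0, 0], [6, 0, 0], 0], [[0, 0, 0], [6, 0, 0], 0]]'

```text
clock: 43.22
tool_pos: [0.5906, 0.3582, 0.0593]
orientation: [103.6, 85.0, -175.6]
force: [-0.9, -1.4, 2.4]
opening: 0.015
```

```bash
python3 -c "
from h import *
o=ctrl.get_obs();p,R=pose();z=R.as_matrix()[:,1];print(p,o['opening'],o['force'],o['moment'],'jaw dir',np.degrees(np.arctan2(z[1],z[0])))"
```

```text
[0.59056544 0.35821709 0.05930531] 0.01499742007983392 [-0.87035623 -1.42642069  2.4123815 ] [-0.24113273 -0.028901    0.83610305] jaw dir 170.69543152646335
```

The moment rose to 0.84 N·m and the bar twisted in the pads, so the timer is at its stop. Release, rise, then go to the switch.

drive_tool --plan '[[[0, 0, 0], [0, 0, 0], 0.4], [[0, 0, 0], [0, 0, 0], 0.4], [[0, 0, 0], [0, 0, 0], 0.4], [[0, 0, 0], [0, 0, 0], 0.4], [[0, 0, 0], [0, 0, 0], 0.4], [[-0.03, 0, 0], [0, 0, 0], 0.4], [[-0.07, 0, 0], [0, 0, 0], 0.4], [[-0.11, 0, 0], [0, 0, 0], 0.4], [[-0.15, 0, 0], [0, 0, 0], 0.2], [[-0.17, 0, 0], [0, 0, 0], 0], [[-0.17, 0, 0], [0, 0, 0], 0]]'

```text
clock: 44.13
tool_pos: [0.6082, 0.3605, 0.2357]
orientation: [100.0, 85.5, -179.2]
force: [0.4, 0.2, 0.5]
opening: 0.0203
```

```bash
python3 -c "
from h import *
print(pose()[0]);p=O+S.apply([-.145,.172,0])
print(p,go([p[0],p[1],.22],toolR(-1.1),1))"
```

```text
[0.60816746 0.36051441 0.23571282]
[0.41132868 0.36175193 0.        ] ([0.0313, 0.1927, -0.03], [-98.06, 3.25, -4.0])
```

drive_tool --plan '[[[0.02, 0.04, -0.006], [-14, 0.5, -0.6], 0], [[0.031, 0.193, -0.03], [-98, 3.2, -4], 0], [[0.031, 0.193, -0.03], [-98, 3.2, -4], 0], [[0.031, 0.193, -0.03], [-98, 3.2, -4], 0], [[0.031, 0.193, -0.03], [-98, 3.2, -4], 0], [[0.031, 0.193, -0.03], [-98, 3.2, -4], 0], [[0.031, 0.193, -0.03], [-98, 3.2, -4], 0], [[0.031, 0.193, -0.03], [-98, 3.2, -4], 0], [[0.031, 0.193, -0.03], [-98, 3.2, -4], 0], [[0.031, 0.193, -0.03], [-98, 3.2, -4], 0], [[0.031, 0.193, -0.03], [-98, 3.2, -4], 0], [[0.031, 0.193, -0.03], [-98, 3.2, -4], 0], [[0.031, 0.193, -0.03], [-98, 3.2, -4], 0], [[0.031, 0.193, -0.03], [-98, 3.2, -4], 0], [[0.031, 0.193, -0.03], [-98, 3.2, -4], 0], [[0.031, 0.193, -0.03], [-98, 3.2, -4], 0], [[0.031, 0.193, -0.03], [-98, 3.2, -4], 0], [[0.031, 0.193, -0.03], [-98, 3.2, -4], 0]]'

```text
clock: 45.63
tool_pos: [0.411, 0.3618, 0.2203]
orientation: [-32.0, 90.0, 146.7]
force: [0.1, -0.2, -0.1]
opening: 0.0005
```

```bash
python3 -c "
from h import *
print(ctrl.get_obs()['opening'],pose()[0])
k,im=wl([('switch_tip',.118),('timer_grip',.067)]);cv2.imwrite('pics/w19.png',im)
for x in(-.145,-.11,-.0365,-.033):
    p=O+S.apply([x,.172,0]);print(x,p,go([p[0],p[1],.105],toolR(-1.1),1))"
```

```text
0.000528597677537186 [0.41100984 0.36182703 0.22026818]
switch_tip 0.88 [321. 127.] [476.7 361.7 118. ]
switch_tip 0.42 [417.  13.] [578.  277.3 118. ]
timer_grip 0.96 [324.   8.] [595. 356.  67.]
-0.145 [0.41132868 0.36175193 0.        ] ([0.1152, 0.0001, -0.0004], [-0.13, 0.04, 0.02])
-0.11 [0.44632223 0.36108002 0.        ] ([0.1152, 0.0, -0.0354], [-0.13, 0.04, 0.02])
-0.0365 [0.51980869 0.35966901 0.        ] ([0.1152, -0.0002, -0.1089], [-0.13, 0.04, 0.02])
-0.033 [0.52330804 0.35960182 0.        ] ([0.1152, -0.0002, -0.1124], [-0.13, 0.04, 0.02])
```

drive_tool --plan '[[[0.03, 0, 0], [0, 0, 0], 0], [[0.06, 0, 0], [0, 0, 0], 0], [[0.09, 0, 0], [0, 0, 0], 0], [[0.112, 0, 0], [0, 0, 0], 0], [[0.115, 0, -0.01], [0, 0, 0], 0], [[0.115, 0, -0.025], [0, 0, 0], 0], [[0.115, 0, -0.035], [0, 0, 0], 0], [[0.115, 0, -0.045], [0, 0, 0], 0], [[0.115, 0, -0.055], [0, 0, 0], 0], [[0.115, 0, -0.065], [0, 0, 0], 0], [[0.115, 0, -0.075], [0, 0, 0], 0], [[0.115, 0, -0.085], [0, 0, 0], 0], [[0.115, 0, -0.095], [0, 0, 0], 0], [[0.115, 0, -0.102], [0, 0, 0], 0], [[0.115, 0, -0.107], [0, 0, 0], 0], [[0.115, 0, -0.11], [0, 0, 0], 0], [[0.115, 0, -0.11], [0, 0, 0], 0]]'

```text
clock: 47.2
tool_pos: [0.5192, 0.3591, 0.1045]
orientation: [11.5, 89.7, -169.7]
force: [-10.3, 0.9, 2.9]
opening: 0.0003
```

drive_tool --plan '[[[0, 0, -0.001], [0, 0, 0], 0], [[0, 0, -0.002], [0, 0, 0], 0], [[0, 0, -0.003], [0, 0, 0], 0], [[0, 0, -0.003], [0, 0, 0], 0]]'

```text
clock: 47.53
tool_pos: [0.5194, 0.3591, 0.1044]
orientation: [12.0, 89.5, -169.2]
force: [-15.3, 2.1, 6.6]
opening: 0.0005
```

At the stop: the force rises without any movement. Back off, rise, and check.

drive_tool --plan '[[[0, 0, 0.02], [0, 0, 0], 0], [[0, 0, 0.05], [0, 0, 0], 0], [[-0.03, 0, 0.08], [0, 0, 0], 0], [[-0.07, 0, 0.1], [0, 0, 0], 0], [[-0.11, 0, 0.1], [0, 0, 0], 0], [[-0.15, 0, 0.1], [0, 0, 0], 0], [[-0.17, 0.02, 0.1], [0, 0, 0], 0], [[-0.17, 0.06, 0.1], [0, 0, 0], 0], [[-0.17, 0.09, 0.1], [0, 0, 0], 0], [[-0.17, 0.09, 0.1], [0, 0, 0], 0], [[-0.17, 0.09, 0.1], [0, 0, 0], 0]]'

```text
clock: 48.45
tool_pos: [0.4191, 0.2703, 0.2764]
orientation: [1.6, 89.6, -179.7]
force: [0.3, -0.3, -0.1]
opening: 0.0006
```

```bash
python3 -c "
from h import *
k,im=wl([('switch_tip',.118),('timer_grip',.067),('reagent',0)])
s=ctrl.snapshot('scene')[180:330,240:480]
a=cv2.resize(im[0:230,130:530],(800,300*460//300),interpolation=2)[:300] if 0 else cv2.resize(im[0:200,130:530],(600,300),interpolation=2)
b=cv2.resize(s,(480,300),interpolation=2)
c=np.zeros((600,600,3),np.uint8);c[:300]=a;c[300:,:480]=b
cv2.imwrite('pics/final.png',c)"
```

```text
switch_tip 0.82 [233.  73.] [540.  359.6 118. ]
timer_grip 0.92 [244.  33.] [593.9 359.7  67. ]
reagent 0.56 [531.  17.] [666.7 -71.8   0. ]
```

View pics/final.png

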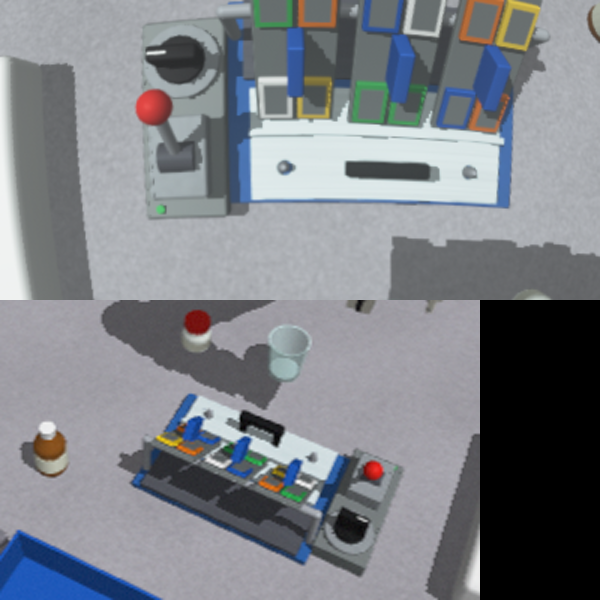

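The final picture shows:
- **Trays:** all three lean on the stand with cassettes up.
- **Plate:** seated on its pins.
- **Timer:** bar turned 90°, top crop (178,58).
- **Switch:** ball thrown to the back, top crop (154,107); measured x of 0.540 against 0.541 expected.
- **Bottle:** upright.

```bash
python3 -c "
from plant import ctrl
print(ctrl.close_job())"
```

```text
the job is handed in; nothing more can be done
None
```

The whole job was done in the order asked and handed in at about 49 s on the robot's clock; the hand-in gave no verdict.

- **Plate:** it was lowered onto both pins with the lip towards the rail, and contact came at the expected height.
- **Trays:** all three grey trays lean side by side in the left, middle and right slots with cassettes up; the yellow look-alike was left alone.
    - One tray had been knocked aside, so I measured it again before taking it.
    - The first tray was put down and regrasped once, because tilting the tool the full 40° brought joint 4 to its limit.
- **Timer and switch:** I turned the timer until the moment rose to 0.84 N·m at its stop. I then pushed the switch until the force rose with no further movement. Its tip then measured within 1 mm of the "on" position.
- **Bottle:** it is upright and measured within about 10 mm of its first estimates, which is the spread between views.

**Small disagreement:** the tray feet are an estimated 2–5 mm behind the lip rather than touching it, so the trays lean slightly steeper than nominal. No check failed.

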